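# Set up the bench capper for the next bottle

### The arm

A 6-joint arm with a two-finger parallel gripper is mounted at the origin on the work surface. World frame = base frame: x ahead of the robot, y to its left, z up, the work surface at z = 0. Lengths are in m, angles in rad, forces in N, time in s.
With the tool pointing down it reaches from about 0.35 to 0.85 m from the base axis. Payload 8.1 kg.
Tool frame: the origin (TCP) lies between the finger pads; the fingertips stand 25 mm ahead of it and the grasp point (between the pads) lies 6 mm ahead of it; z points along the fingers, y is the line along which they close (so a half turn about z gives the same grasp; the last joint's range is limited). The gripper opens to 93 mm and grips with 3 to 60 N. Pads are 15 mm wide; open, the fingers measure 128 mm over their backs; the gripper's body (75 mm by 188 mm) begins 65 mm behind the grasp point.
Start: joints at [1.097, 0.13, 1.488, -0, 1.523, -0.085], TCP at [0.227, 0.555, 0.223] pointing down, gripper open.
Joint ranges: [-2.96, 2.96], [-0.89, 2.26], [0.02, 2.5], [-1.34, 4.48], [0, 2.73], [-2.66, 2.66]. Speed limits (rad/s): [2.39, 2.39, 2.79, 3.14, 3.14, 3.14].

### API

Orientations are given as a rotation vector (axis times angle).
In Python, from plant import robot gives the robot as it stands.
- The arm moves only by the tool arm_command, never from a script. Its argument "increments" is text: rows parted by semicolons, each of 5 numbers parted by spaces: the closure, from 0 (fully open) to 1 (shut), then the shift along the tool's x, y, z in mm, then the turn about the tool's z in rad. A call has 1 to 5 rows; each row is the pose to reach, as a shift and turn from the pose commanded when the call began, along the tool's axes at that moment; what a row does not reach only later rows make up. A row lasts 1/10 s, in which the tool goes at most 50 mm and 8.59 degrees, less where a joint would pass 70% of its speed; a pose out of reach is approached as far as the arm can. A call with a gripper value outside its range is refused whole. The fingers move at their own pace and stop on an object; "grip_force" is the grip in N (left out, the last holds). Time passes only in rows, so rows that repeat a pose let the fingers close. It gives the time, the measured TCP pose, the force, the opening and the grip force at its end, in the units of the state.
- robot.read_state(): the state, without advancing time (a new reading comes with each control period).
- robot.read_camera(name): name is "side" or "top"; returns the picture (480x640x3 uint8, blue, green, red); there is no depth.
- robot.camera_model(name): a dict with "fx", "fy", "cx", "cy" (pixels), "eye" and "rotation" of the camera in the world. Camera axes: x right, y down, z forward; pixel columns grow to the right and rows downward; lengths in m; the calibration is good to about 2 mm. A picture is of the moment at which its call begins. camera_model takes no time and is no camera call.
- robot.close_job(): hands the job in; it is judged then, once.
The state is a dict: "t": time; "q": joint angles; "dq": joint speeds; "joint_torque": joint torques, N m; "tool_pos": TCP position; "orientation": TCP orientation; "force": force on the tool from outside, world axes, zero at the start; "wrist_torque": the same for the moment, N m; "opening": finger opening in m; "gripper_force": force on a finger pad.
Only numpy, scipy, OpenCV 4.12 (cv2) and the standard library are available. Lean on these libraries where they do the work, as an engineer would, in place of code of your own. Each camera call takes 0.05 s, during which the arm holds its last target. There are 200 camera calls.

### The job

Set up the capping bench for the next bottle: open the chuck, stand the capping head upright in it and turn the sleeve by its red handle until the three jaws hold the head tight; push every format plug on the bench fully home into the socket of its own colour; and lay the straightedge flush along the front edge of the infeed plate (the edge facing the robot) without overhanging its ends. Let go of everything, and leave the other things on the bench where they are.

Things in the scene. Friction and masses are not known exactly. Their poses are not given: they have to be found in the camera images.
- chuck: Fixed upright three-jaw chuck on a round white foot 144 mm across; origin at its underside centre on the bench, z up along the chuck axis. Ribbed aluminium sleeve 122 mm across, top at 40 mm; steel face 114 mm across at 45 mm; on it three dark jaws (18 wide, 30 long radially, 33 tall, top at 78 mm) at 0, 120, 240 deg from the chuck's x axis.
- chuck_floor (a point): Centre of the chuck's steel face, on the chuck axis, 45 mm above the bench: where the foot of the capping head stands.
- sleeve (a joint): Turn of the chuck sleeve, rad. 0 = jaws closed (inner faces 12 mm from the axis), 1.3 = fully open (25 mm): 10 mm per rad, all three jaws together. Grows counter-clockwise seen from above (opens); clockwise closes. Stays where it is left (friction about 0.35 N m). The jaws meet the head's 34 mm shank at about 0.5.
- handle (a point): Grip point of the sleeve's handle: on the axis of an upright red round knob 22 mm across, on a bar 110 mm from the chuck axis. The point is 64 mm above the bench; the knob runs from 36 to 82 mm. It circles the chuck axis, at angle (pi - 1.3 + sleeve) from the chuck's x axis.
- jaw1: Jaw of the chuck along the chuck's x axis; origin on the chuck axis when the sleeve reads 0, shifting 10 mm outward per rad; 45 mm above the bench.
- jaw2: Jaw at 120 deg, likewise.
- jaw3: Jaw at 240 deg, likewise.
- head: Capping head, standing upright: steel shank 34 mm across from 0 to 50 mm, brass collar 46 mm across from 50 to 86 mm, black rubber nose 26 mm across to 95 mm. 0.35 kg. Origin at the centre of its foot, z up.
- control_box: Fixed white control box 110 mm (its x) x 270 mm (its y) x 50 mm high; origin at the centre of its underside. Four rectangular sockets in its top, framed in red, yellow, blue and green, at y = -99, -33, +33 and +99 mm.
- infeed_plate: Fixed dark steel infeed plate 80 mm (its x) x 220 mm (its y) x 16 mm high, with a green pad on top; origin at the centre of its underside. Its front edge is its face at x = -40 mm, the one toward the robot.
- straightedge: Aluminium straightedge: bar 170 mm long (its y) x 30 mm wide (its x) x 12 mm high, lying on the bench, with a black grip block 40 mm (y) x 18 mm (x) on its middle up to 48 mm high. 0.3 kg. Origin at the centre of its underside. Both long sides are alike.
- plug_red: Format plug with a red cap: grey block 46 mm (its x) x 32 mm (its y) x 48 mm high, the lowest 6 mm reduced to 42 x 28 mm in black, standing upright on the bench. 0.12 kg. Origin at the centre of its underside, z up. It may be absent. Fits either way round.
- socket_red (a point): Centre of the mouth of the red-framed socket, in the top of the control box, 50 mm above the bench. Hole 48.5 mm along the box's x, 34.5 mm along its y, 18 mm deep; a plug pushed fully home has its underside on the hole's floor and 30 mm of it stands out.
- plug_yellow: Format plug with a yellow cap: grey block 46 mm (its x) x 32 mm (its y) x 48 mm high, the lowest 6 mm reduced to 42 x 28 mm in black, standing upright on the bench. 0.12 kg. Origin at the centre of its underside, z up. It may be absent. Fits either way round.
- socket_yellow (a point): Centre of the mouth of the yellow-framed socket, in the top of the control box, 50 mm above the bench. Hole 48.5 mm along the box's x, 34.5 mm along its y, 18 mm deep; a plug pushed fully home has its underside on the hole's floor and 30 mm of it stands out.
- plug_blue: Format plug with a blue cap: grey block 46 mm (its x) x 32 mm (its y) x 48 mm high, the lowest 6 mm reduced to 42 x 28 mm in black, standing upright on the bench. 0.12 kg. Origin at the centre of its underside, z up. It may be absent. Fits either way round.
- socket_blue (a point): Centre of the mouth of the blue-framed socket, in the top of the control box, 50 mm above the bench. Hole 48.5 mm along the box's x, 34.5 mm along its y, 18 mm deep; a plug pushed fully home has its underside on the hole's floor and 30 mm of it stands out.
- plug_green: Format plug with a green cap: grey block 46 mm (its x) x 32 mm (its y) x 48 mm high, the lowest 6 mm reduced to 42 x 28 mm in black, standing upright on the bench. 0.12 kg. Origin at the centre of its underside, z up. It may be absent. Fits either way round.
- socket_green (a point): Centre of the mouth of the green-framed socket, in the top of the control box, 50 mm above the bench. Hole 48.5 mm along the box's x, 34.5 mm along its y, 18 mm deep; a plug pushed fully home has its underside on the hole's floor and 30 mm of it stands out.
- bottle_a: Bystander, not part of the job: tall green glass bottle, 68 mm across, 200 mm high; origin at its underside.
- jar: Bystander, not part of the job: clear glass jar, 60 mm across, 80 mm high; origin at its underside.
- cup: Bystander, not part of the job: blue plastic cup, 76 mm across, 70 mm high; origin at its underside.
- screwdriver: Bystander, not part of the job: screwdriver lying flat, 180 mm long, handle end to its -x.
- can: Bystander, not part of the job: can with a blue label, 64 mm across, 100 mm high; origin at its underside.
Things that resemble listed ones, but are neither listed nor needed, are in the scene too. Leave any white look-alike of the plug_blue alone.

How it is judged:
On the way, in this order (a step that is already met when the one before it is completed fails the run):
1. the chuck is opened (value of joint sleeve above 0.7 rad), for 0.2 s.
2. the capping head stands upright on the chuck's face between the open jaws (horizontal distance between head and chuck_floor below 0.009 m and z of head in the frame of chuck between 0.042 and 0.048 m and angle between head's own z axis and vertical below 0.06 rad and value of joint sleeve above 0.55 rad), for 0.2 s.
3. the three jaws press on the head (horizontal distance between head and chuck_floor below 0.004 m and z of head in the frame of chuck between 0.042 and 0.048 m and angle between head's own z axis and vertical below 0.06 rad and contact force between each of jaw1, jaw2, jaw3 and head above 2 N), for 0.2 s.
At the end, for the whole second after the job is handed in: Head upright on the chuck face within 3 mm of the axis, sleeve closed on it (below 0.58); each plug present in its own colour of socket, underside within 3 mm of the floor, square; straightedge flat, within 2.8 mm and 0.025 rad of the plate front edge, within 28 mm of its middle; all at rest (horizontal distance between head and chuck_floor below 0.003 m and z of head in the frame of chuck between 0.042 and 0.048 m and angle between each of head, plug_red, plug_yellow, plug_blue, plug_green's own z axis and vertical below 0.06 rad and value of joint sleeve below 0.58 rad and horizontal distance between plug_red and socket_red below 0.004 m and z of each of plug_red, plug_yellow, plug_blue, plug_green in the frame of control_box below 0.035 m and angle between the x axis of each of plug_red, plug_yellow, plug_blue, plug_green and the x axis of control_box, either way round below 0.08 rad and linear speed of each of plug_red, plug_yellow, plug_blue, plug_green, straightedge, head below 0.01 m/s and horizontal distance between plug_yellow and socket_yellow below 0.004 m and horizontal distance between plug_blue and socket_blue below 0.004 m and horizontal distance between plug_green and socket_green below 0.004 m and x of straightedge in the frame of infeed_plate between -0.0578 and -0.052 m and angle between the y axis of straightedge and the y axis of infeed_plate, either way round below 0.025 rad and y of straightedge in the frame of infeed_plate between -0.028 and 0.028 m and height (world z) of straightedge below 0.004 m and angle between straightedge's own z axis and vertical below 0.05 rad); the robot touches nothing.
It fails at once if one of the bystanders (green bottle, jar, cup, screwdriver, can) is moved more than 40 mm (distance of any of bottle_a, jar, cup, screwdriver, can from where it was at the start of the episode above 0.04 m).
Of plug_red, plug_yellow, plug_blue, plug_green only 2 to 4 are there at a start; the rules pass over those that are not, and their reading is None.
At some moment in a run one of straightedge, plug_red, plug_yellow, plug_blue, plug_green may be knocked a few centimetres aside while the robot is not near it.
It also fails if it takes over 210 s, if anything falls off the work surface, if the arm or the gripper's body presses on something with over 40 N, if the wrist force passes 120 N, or if a joint passes its speed limit or range.

## Working session

There is one attempt and no reset: what is moved stays moved. The work goes in short steps, Python scripts to look and compute and a tool call to move; the robot and the scene stay as the last step left them, time stands still between calls to the robot, and variables do not carry over. Pictures are saved under pics/ and viewed, at most 14 in all, crops included, and the job is handed in when it is done.

Besides the shell and the picture viewer there is one more tool, called by a JSON object that holds its "api" and its "payload", one argument or row to a line. arm_command: Moves the arm, as the interface text tells. Its arguments: {"type":"object","properties":{"increments":{"type":"string"},"grip_force":{"type":"number"}},"required":["increments"]}

```bash
ls; mkdir -p pics; python3 - <<'E'
from plant import robot
import cv2,numpy as np
for n in("top","side"):
    im=robot.read_camera(n); cv2.imwrite(f"pics/{n}0.png",im); m=robot.camera_model(n); print(n,m)
s=robot.read_state(); print(s)
E
```

```text
pics
top {'fx': 593.5494267689571, 'fy': 593.5494267689571, 'cx': 323.7334143915085, 'cy': 237.48336344150243, 'eye': array([ 4.35015465e-01, -6.29754852e-04,  1.66760844e+00]), 'rotation': array([-2.18963412,  2.15903325, -0.09208601])}
side {'fx': 467.61370016881, 'fy': 467.61370016881, 'cx': 327.26755362823224, 'cy': 245.9647475627199, 'eye': array([ 0.32758283, -0.6656305 ,  0.80749548]), 'rotation': array([-2.31748199,  0.42143968, -0.18201861])}
{'t': 0.1, 'q': array([ 1.09662698e+00,  1.31092404e-01,  1.48915867e+00,  8.06346158e-06,
        1.52298243e+00, -8.53552309e-02]), 'dq': array([ 0.00013734, -0.000374  , -0.00250185,  0.00034443, -0.00139418,
        0.00130747]), 'joint_torque': array([ 3.03750545e-03, -5.61333847e+01, -4.93103421e+01,  7.71591696e-02,
        2.87828024e-02, -9.85217002e-05]), 'tool_pos': array([0.22717943, 0.55479299, 0.22219472]), 'orientation': array([-6.06819330e-01, -3.08195934e+00,  2.47337619e-03]), 'force': array([ 0.04321874, -0.25898225, -0.43795938]), 'wrist_torque': array([-0.02321217,  0.00758255,  0.01142559]), 'gripper_force': 0.0, 'opening': 0.09323979479342752}
```

View pics/top0.png

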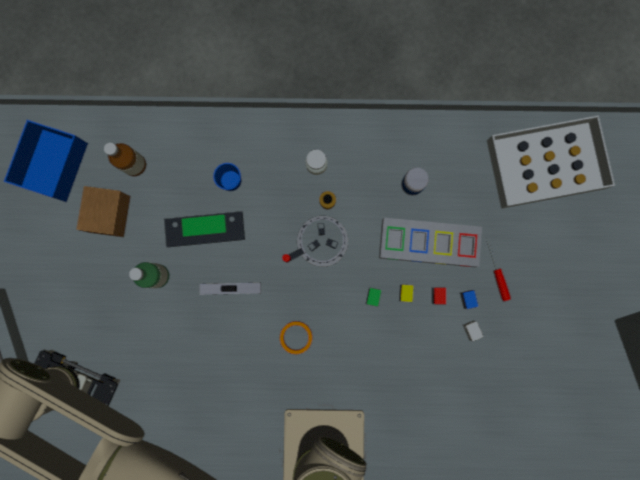

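View pics/side0.png

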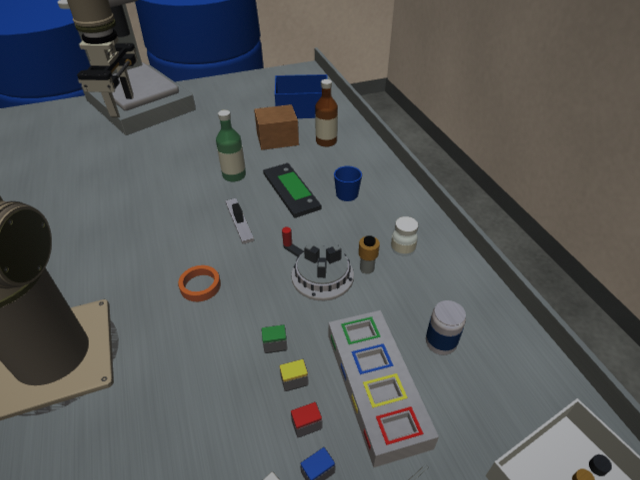

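The top picture shows the chuck at (322,241) with its red handle at (287,258) and the head at (328,200). The box is at about (430,242), with four plugs at (374,297), (407,293), (440,296) and (470,299). A white look-alike sits at (474,331), the straightedge at (230,288) and the plate at (204,229). The side view agrees with this. Next, closer crops.

```bash
python3 - <<'E'
import cv2
t=cv2.imread("pics/top0.png");s=cv2.imread("pics/side0.png")
a=t[185:345,275:495];cv2.imwrite("pics/c1.png",cv2.resize(a,None,fx=3.6,fy=3.6,interpolation=cv2.INTER_CUBIC))
b=s[220:480,225:445];cv2.imwrite("pics/c2.png",cv2.resize(b,None,fx=2.3,fy=2.3,interpolation=cv2.INTER_CUBIC))
E
```

```text
(no output)
```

View pics/c1.png

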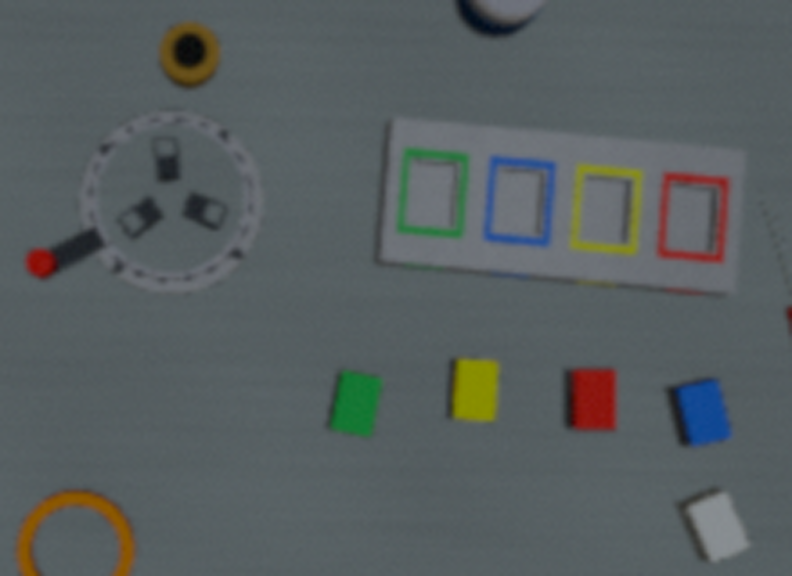

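View pics/c2.png

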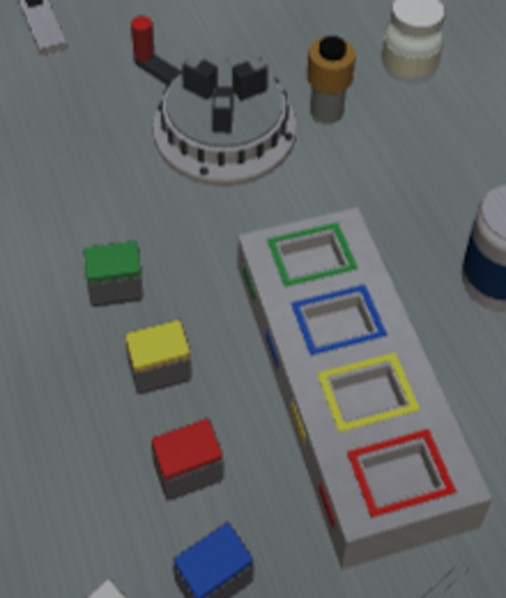

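The crops show all four plugs, with the socket frames running green, blue, yellow, red from left to right. The jaws are closed, one of them pointing nearly straight up in the picture (+x). The head stands just beyond the chuck. Next I measure from both views.

```bash
cat > lib.py <<'E'
import cv2,numpy as np
from scipy.spatial.transform import Rotation as R
from plant import robot
CM={n:robot.camera_model(n) for n in("top","side")}
def snap(): return {n:robot.read_camera(n) for n in CM}
def ray(n,p):
    m=CM[n];d=R.from_rotvec(m["rotation"]).apply([(p[0]-m["cx"])/m["fx"],(p[1]-m["cy"])/m["fy"],1]);return m["eye"],d
def plane(n,p,z):
    e,d=ray(n,p);return e+d*(z-e[2])/d[2]
def proj(n,P):
    m=CM[n];c=R.from_rotvec(m["rotation"]).inv().apply(np.asarray(P)-m["eye"]);return np.array([m["cx"]+m["fx"]*c[0]/c[2],m["cy"]+m["fy"]*c[1]/c[2]])
def tri(pt,ps):
    e1,d1=ray("top",pt);e2,d2=ray("side",ps)
    k=np.linalg.lstsq(np.c_[d1,-d2],e2-e1,rcond=None)[0];a=e1+k[0]*d1;b=e2+k[1]*d2
    return (a+b)/2,np.linalg.norm(a-b)*1000
HUE=dict(red=[(0,6),(174,180)],yellow=[(25,34)],green=[(50,75)],blue=[(100,118)],brass=[(10,22)])
UP=4
def mask(im,col,roi,s=110,v=50):
    x0,y0,x1,y1=roi;big=cv2.resize(im[y0:y1,x0:x1],None,fx=UP,fy=UP,interpolation=cv2.INTER_CUBIC)
    h=cv2.cvtColor(big,cv2.COLOR_BGR2HSV);m=np.zeros(h.shape[:2],np.uint8)
    for a,b in HUE[col]: m|=cv2.inRange(h,(a,s,v),(b,255,255))
    return m
def blobs(m,roi,amin=20):
    "outer contours in full-picture pixels, biggest first"
    cs=cv2.findContours(m,cv2.RETR_EXTERNAL,cv2.CHAIN_APPROX_NONE)[0]
    cs=[(c.astype(np.float32)+.5)/UP-.5+np.float32(roi[:2]) for c in cs if cv2.contourArea(c)>amin*UP*UP]
    return sorted(cs,key=cv2.contourArea,reverse=True)
def cen(c):
    M=cv2.moments(c);return np.array([M["m10"],M["m01"]])/M["m00"]
def tool():
    s=robot.read_state();return s["tool_pos"],R.from_rotvec(s["orientation"]),s
def shift(P,ang=None):
    "mm shift in tool axes (and turn) to bring the TCP to world P with closing line at world angle ang (mod pi)"
    p,r,s=tool();d=r.inv().apply(np.asarray(P)-p)*1000;y=r.apply([0,1,0]);t=0
    if ang is not None: t=-((ang-np.arctan2(y[1],y[0])+np.pi/2)%np.pi-np.pi/2)
    return d.round(1),round(float(t),3)
E
python3 - <<'E'
from lib import *
T=cv2.imread("pics/top0.png");S=cv2.imread("pics/side0.png")
rt=(375,210,490,270);rs=(325,305,440,465)
pt=(360,275,490,320);ps=(250,315,345,480)
f=lambda v:np.round(np.array(v)*1000,1)
C={}
for c in("red","yellow","blue","green"):
    a=[b for b in blobs(mask(T,c,rt),rt,60)][0];b=[b for b in blobs(mask(S,c,rs),rs,60)][0]
    # frame: quad via minAreaRect on top plane
    A=np.array([plane("top",p,.05)[:2] for p in a[:,0]],np.float32);B=np.array([plane("side",p,.05)[:2] for p in b[:,0]],np.float32)
    print("frame",c,f(tri(cen(a),cen(b))[0]),round(tri(cen(a),cen(b))[1],1),[ (f(r[0]),f(r[1]),round(r[2],1)) for r in(cv2.minAreaRect(A),cv2.minAreaRect(B))])
    a=blobs(mask(T,c,pt),pt,60)[0];b=blobs(mask(S,c,ps),ps,60)[0]
    A=np.array([plane("top",p,.048)[:2] for p in a[:,0]],np.float32);B=np.array([plane("side",p,.048)[:2] for p in b[:,0]],np.float32)
    print("plug",c,f(tri(cen(a),cen(b))[0]),round(tri(cen(a),cen(b))[1],1),[ (f(r[0]),f(r[1]),round(r[2],1)) for r in(cv2.minAreaRect(A),cv2.minAreaRect(B))])
# knob, brass
kt=(270,245,300,270);ks=(275,220,300,255)
a=blobs(mask(T,"red",kt),kt)[0];b=blobs(mask(S,"red",ks),ks)[0]
(x,y),r=cv2.minEnclosingCircle(a);print("knob",x,y,r,f(plane("top",(x,y),.082)),"side ext",b[:,0].min(0),b[:,0].max(0))
top=b[:,0].min(0)[1]
w=b[:,0].max(0)[0]-b[:,0].min(0)[0]
bt=(310,185,345,215);bs=(350,225,390,275)
a=blobs(mask(T,"brass",bt),bt)[0];b=blobs(mask(S,"brass",bs),bs)[0]
print("brass",cv2.fitEllipse(a),f(plane("top",cen(a),.086)),b[:,0].min(0),b[:,0].max(0))
def dark(im,roi,th):
    x0,y0,x1,y1=roi;g=cv2.cvtColor(cv2.resize(im[y0:y1,x0:x1],None,fx=UP,fy=UP,interpolation=cv2.INTER_CUBIC),cv2.COLOR_BGR2HSV);return cv2.inRange(g[...,2],0,th)
nt=(320,192,336,207);ns=(360,233,380,248)
a=blobs(dark(T,nt,60),nt)[0:1];b=blobs(dark(S,ns,45),ns)[0:1]
print([cv2.fitEllipse(q) for q in a+b])
if a and b: print("nose",f(tri(cen(a[0]),cen(b[0]))[0]),tri(cen(a[0]),cen(b[0]))[1])
E
```

```text
frame red [ 563.6 -385.6   49.6] 0.6 [(array([ 563.4, -385.4]), array([49.9, 65.1]), 85.5), (array([ 564.2, -385. ]), array([50.6, 65.5]), 85.3)]
plug red [ 425.2 -310.8   42.4] 0.7 [(array([ 424.9, -309.6]), array([33.9, 45.7]), 89.9), (array([ 425.1, -313.1]), array([46.5, 34.3]), 0.5)]
frame yellow [ 568.9 -319.8   49.7] 0.7 [(array([ 568.6, -319.7]), array([50., 65.]), 85.3), (array([ 569.5, -319.3]), array([50.2, 65.2]), 85.3)]
plug yellow [ 431.1 -220.8   44.3] 0.7 [(array([ 430.7, -220.2]), array([34.7, 46.5]), 87.6), (array([ 430.9, -223.2]), array([33.4, 46.4]), 86.3)]
frame blue [ 574.2 -254.    49.8] 0.7 [(array([ 574. , -253.9]), array([50.5, 65.5]), 85.6), (array([ 574.8, -253.5]), array([50.2, 65.2]), 85.4)]
plug blue [ 416.4 -393.7   42.9] 0.5 [(array([ 416.2, -392.3]), array([47.8, 35.4]), 14.0), (array([ 416.2, -395.4]), array([47. , 33.6]), 13.5)]
frame green [ 579.5 -188.1   49.8] 0.7 [(array([ 579.2, -188. ]), array([49. , 64.1]), 85.3), (array([ 580.2, -187.8]), array([49. , 64.2]), 85.4)]
plug green [ 419.5 -131.1   43.4] 0.7 [(array([ 419.3, -130.6]), array([33.1, 46. ]), 79.1), (array([ 419.4, -134.3]), array([34.6, 44.8]), 79.2)]
knob 286.2431335449219 257.2651062011719 4.531272888183594 [521.  105.8  82. ] side ext [281.625 226.625] [290.875 246.125]
brass ((327.20440673828125, 199.5769500732422), (15.805891990661621, 17.12499237060547), 179.794921875) [677.7  -1.6  86. ] [358.625 236.875] [378.875 260.125]
[((327.1608581542969, 198.61483764648438), (8.86776351928711, 9.201115608215332), 5.9829864501953125), ((369.090576171875, 240.6115264892578), (10.130463600158691, 11.355961799621582), 97.14299774169922)]
nose [680.1  -1.6  90.5] 1.0660794981725992
```

```bash
python3 - <<'E'
from lib import *
T=cv2.imread("pics/top0.png");S=cv2.imread("pics/side0.png")
f=lambda v:np.round(np.array(v)*1000,1)
def V(im,roi): x0,y0,x1,y1=roi;return cv2.cvtColor(cv2.resize(im[y0:y1,x0:x1],None,fx=UP,fy=UP,interpolation=cv2.INTER_CUBIC),cv2.COLOR_BGR2HSV)
def bright(im,roi,d):
    v=V(im,roi)[...,2];t=np.median(v)+d;return cv2.inRange(v,float(t),255),t
ct=(290,210,355,272);cs=(285,235,360,300)
for n,im,roi in(("top",T,ct),("side",S,cs)):
    for d in(12,20,30):
        m,t=bright(im,roi,d);c=blobs(m,roi,15)
        if c: h=cv2.convexHull(np.vstack(c));print(n,d,t,cv2.fitEllipse(h),f(plane(n,cv2.fitEllipse(h)[0],0.005)))
# plate: green pad + dark
gt=(160,200,250,255);gs=(255,155,330,220)
for n,im,roi in(("top",T,gt),("side",S,gs)):
    a=blobs(mask(im,"green",roi),roi)[0];q=np.array([plane(n,p,.016)[:2] for p in a[:,0]],np.float32);print("pad",n,cen(a),cv2.minAreaRect(q*1000))
    v=V(im,roi);m=cv2.inRange(v[...,2],0,52)|cv2.inRange(v,(50,110,40),(75,255,255));m=cv2.morphologyEx(m,cv2.MORPH_CLOSE,np.ones((25,25)))
    c=blobs(m,roi)[0];q=np.array([plane(n,p,.016)[:2] for p in c[:,0]],np.float32);print("plate",n,cen(c),cv2.minAreaRect(q*1000),v[...,2].min(),np.median(v[...,2]))
st=(190,275,270,300);ss=(220,190,260,250)
for n,im,roi in(("top",T,st),("side",S,ss)):
    m,t=bright(im,roi,15);m=cv2.morphologyEx(m,cv2.MORPH_CLOSE,np.ones((41,41)));c=blobs(m,roi)[0];q=np.array([plane(n,p,.012)[:2] for p in c[:,0]],np.float32);print("edge",n,t,cen(c),cv2.minAreaRect(q*1000))
    v=V(im,roi);m=cv2.inRange(v[...,2],0,35);c=blobs(m,roi,5);print("grip",[(cen(k),cv2.contourArea(k)) for k in c[:2]],[cv2.minAreaRect(np.array([plane(n,p,.048)[:2] for p in k[:,0]],np.float32)*1000) for k in c[:1]])
E
```

```text
top 12 109.0 ((322.34649658203125, 240.56211853027344), (49.91193389892578, 49.998191833496094), 142.56838989257812) [573.6  10.5   5. ]
side 12 121.0 ((321.9484558105469, 273.9084777832031), (47.110816955566406, 61.77976608276367), 90.79965209960938) [575.   14.4   5. ]
side 20 129.0 ((320.8042907714844, 276.44512939453125), (40.69886016845703, 59.02083969116211), 95.00535583496094) [569.8   7.9   5. ]
pad top [203.33349567 225.14588796] ((611.4632568359375, 344.1605529785156), (54.45817184448242, 125.64661407470703), 6.445710182189941)
plate top [204.23510652 229.04383837] ((600.5958862304688, 341.4082946777344), (78.4060287475586, 217.87344360351562), 6.465631484985352) 37 97.0
pad side [293.98478878 185.44793579] ((613.1336669921875, 344.5185852050781), (52.49259567260742, 124.19583892822266), 6.555219650268555)
plate side [291.56607034 190.43901048] ((600.6676025390625, 327.93255615234375), (86.93938446044922, 243.27452087402344), 5.1874260902404785) 19 110.0
edge top 112.0 [229.19306677 288.36758892] ((430.29608154296875, 266.9732971191406), (43.7816047668457, 166.6311492919922), 2.967115879058838)
grip [(array([228.58538984, 288.08342275]), 58.25)] [((436.79327392578125, 263.546142578125), (12.140542030334473, 38.851993560791016), 2.399064540863037)]
edge side 125.0 [239.73077441 222.18771686] ((438.1877136230469, 265.8081970214844), (30.59926986694336, 170.2843475341797), 1.9123338460922241)
grip [(array([237.38577747, 212.64974395]), 111.875)] [((435.4895324707031, 244.86160278320312), (70.7403793334961, 18.41973304748535), 85.04927825927734)]
```

```bash
python3 - <<'E'
from lib import *
p,r,s=tool();print(p,r.as_matrix().round(3).tolist())
print(shift([.522,.107,.16],np.radians(28.2)))
E
```

```text
[0.22717943 0.55479299 0.22219472] [[-0.925, 0.379, -0.001], [0.379, 0.925, -0.001], [0.0, -0.002, -1.0]]
(array([-442.6, -302.5,   62.6]), 0.69)
```

{"api": "arm_command", "payload": {
  "increments": "0 -37 -25 0; 0 -74 -50 0; 0 -111 -75 0; 0 -148 -100 0"
}}

```text
validation failed for argument at $.in...
```

{"api": "arm_command", "payload": {
  "increments": "0 -37 -25 0 0; 0 -74 -50 0 0; 0 -111 -75 0 0; 0 -148 -100 0 0",
  "grip_force": 20
}}

```text
t: 0.5
tool_pos: [0.3268, 0.405, 0.2226]
orientation: [-0.606, -3.082, 0.001]
force: [0.3, -0.2, 0.5]
opening: 0.0931
gripper_force: 0.0
```

{"api": "arm_command", "payload": {
  "increments": "0 -37 -25 0 0; 0 -74 -50 0 0; 0 -111 -75 0 0; 0 -148 -100 0 0"
}}

```text
t: 0.9
tool_pos: [0.426, 0.2562, 0.2229]
orientation: [-0.607, -3.082, 0.0]
force: [1.3, -0.2, -0.3]
opening: 0.0928
gripper_force: 0.0
```

{"api": "arm_command", "payload": {
  "increments": "0 -37 -25 0 0; 0 -74 -50 0 0; 0 -111 -75 10 0; 0 -147 -102 20 0"
}}

```text
t: 1.3
tool_pos: [0.5238, 0.1062, 0.203]
orientation: [0.607, 3.082, 0.0]
force: [1.0, -0.1, -0.0]
opening: 0.0928
gripper_force: 0.0
```

{"api": "arm_command", "payload": {
  "increments": "0 0 0 0 0.14; 0 0 0 0 0.28; 0 0 0 0 0.42; 0 0 0 0 0.56; 0 0 0 0 0.69"
}}

```text
t: 1.8
tool_pos: [0.5226, 0.1077, 0.2026]
orientation: [-1.621, -2.69, 0.001]
force: [0.2, 0.4, -0.3]
opening: 0.0928
gripper_force: 0.0
```

```bash
python3 - <<'E'
from lib import *
print(tool()[2]["q"],tool()[2]["t"],shift([.522,.107,.070],np.radians(28.2)))
i=snap();cv2.imwrite("pics/k.png",np.hstack([cv2.resize(i["top"][200:300,250:350],None,fx=4,fy=4),cv2.resize(i["side"][190:290,250:350],None,fx=4,fy=4)]))
E
```

```text
[ 1.07110163e-01 -3.82216239e-02  1.69956087e+00  7.44987213e-06
  1.48124890e+00 -3.78927758e-01] 1.8 (array([ -0.4,  -0.7, 132.6]), -0.006)
```

View pics/k.png

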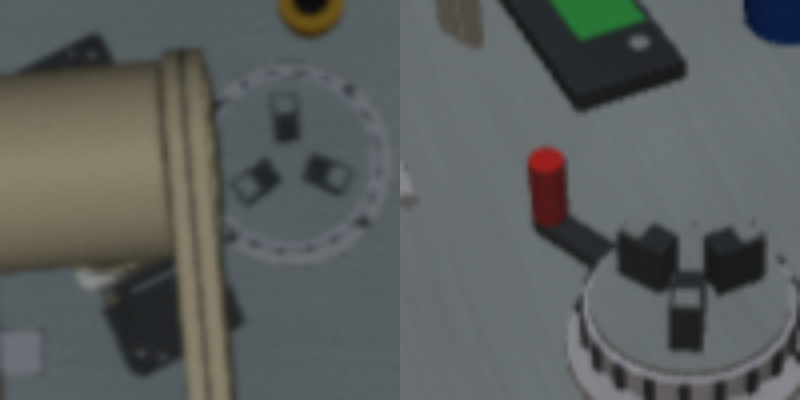

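The side view shows the knob's top at pixel (287,230) and the jaws closed; the gripper is above the knob. I'll go down and grip it.

{"api": "arm_command", "payload": {
  "increments": "0 0 -1 45 0; 0 0 -1 90 0; 0 0 -1 132 0; 0 0 -1 132 0; 0 0 -1 132 0"
}}

```text
t: 2.4
tool_pos: [0.5214, 0.1073, 0.0712]
orientation: [-1.61, -2.696, 0.002]
force: [0.4, 0.4, 0.8]
opening: 0.0932
gripper_force: 0.0
```

{"api": "arm_command", "payload": {
  "increments": "1 0 0 0 0; 1 0 0 0 0; 1 0 0 0 0; 1 0 0 0 0; 1 0 0 0 0"
}}

```text
t: 2.9
tool_pos: [0.5224, 0.1074, 0.0717]
orientation: [1.613, 2.695, 0.001]
force: [0.6, 0.6, 0.0]
opening: 0.0575
gripper_force: 0.0
```

{"api": "arm_command", "payload": {
  "increments": "1 0 0 0 0; 1 0 0 0 0; 1 0 0 0 0"
}}

```text
t: 3.2
tool_pos: [0.5219, 0.1074, 0.0711]
orientation: [-1.614, -2.695, 0.0]
force: [0.6, 0.2, 0.3]
opening: 0.0338
gripper_force: 0.0
```

{"api": "arm_command", "payload": {
  "increments": "1 -0.4 -8.8 0 -0.08; 1 -1.4 -17.5 0 -0.16; 1 -3.2 -26.1 0 -0.24; 1 -5.6 -34.6 0 -0.32; 1 -8.7 -42.8 0 -0.4"
}}

```text
t: 3.7
tool_pos: [0.4889, 0.0802, 0.0715]
orientation: [1.04, 2.963, 0.003]
force: [2.6, 3.7, -1.0]
opening: 0.0212
gripper_force: 20.0
```

{"api": "arm_command", "payload": {
  "increments": "1 -0.4 -8.8 0 -0.08; 1 -1.4 -17.5 0 -0.16; 1 -3.2 -26.1 0 -0.24; 1 -5.6 -34.6 0 -0.32; 1 -8.7 -42.8 0 -0.4"
}}

```text
t: 4.2
tool_pos: [0.4686, 0.0416, 0.0716]
orientation: [0.43, 3.111, 0.003]
force: [2.2, 4.9, 0.8]
opening: 0.0213
gripper_force: 20.0
```

{"api": "arm_command", "payload": {
  "increments": "1 -0.4 -8.8 0 -0.08; 1 -1.4 -17.5 0 -0.16; 1 -3.2 -26.1 0 -0.24; 1 -5.6 -34.6 0 -0.32; 1 -5.6 -34.6 0 -0.32"
}}

```text
t: 4.7
tool_pos: [0.4644, 0.0054, 0.0715]
orientation: [-0.067, 3.14, -0.0]
force: [0.2, 0.1, 3.4]
opening: 0.0218
gripper_force: 20.0
```

```bash
python3 - <<'E'
from lib import *
p,r,s=tool();print(p,s["force"],np.degrees(np.arctan2(p[1]-.0105,p[0]-.5736)),np.hypot(p[1]-.0105,p[0]-.5736),s["q"])
i=snap();cv2.imwrite("pics/k2.png",cv2.resize(i["side"][200:320,240:400],None,fx=4,fy=4))
E
```

```text
[0.46442335 0.00543817 0.07153079] [0.15404574 0.13616704 3.42408655] -177.34545754943585 0.10929392739023207 [-9.87205597e-02 -1.10860562e-01  2.01731373e+00 -4.15000265e-05
  1.23451116e+00 -1.71201347e+00]
```

View pics/k2.png

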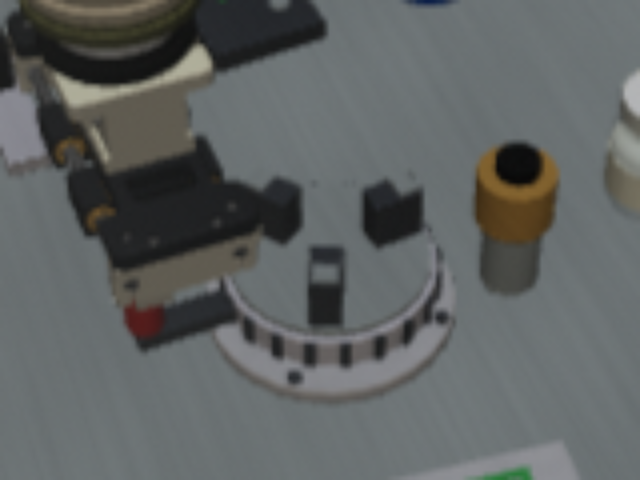

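The side view shows the jaws open and the knob held; the handle has turned about 1.12 rad. I'll release and lift.

{"api": "arm_command", "payload": {
  "increments": "0 0 0 0 0; 0 0 0 0 0; 0 0 0 0 0; 0 0 0 0 0; 0 0 0 0 0"
}}

```text
t: 5.3
tool_pos: [0.464, 0.006, 0.071]
orientation: [0.065, -3.141, -0.0]
force: [0.9, -0.2, -0.9]
opening: 0.0567
gripper_force: 0.0
```

{"api": "arm_command", "payload": {
  "increments": "0 0 0 0 0; 0 0 0 0 0; 0 0 0 -45 0; 0 0 0 -90 0; 0 0 0 -128 0"
}}

```text
t: 5.8
tool_pos: [0.4642, 0.0059, 0.2013]
orientation: [-0.065, 3.14, -0.0]
force: [1.1, -0.9, -0.0]
opening: 0.092
gripper_force: 0.0
```

```bash
python3 - <<'E'
from lib import *
print(tool()[2]["opening"],shift([.680,-.0017,.200]),shift([.4644,.0054,.2]))
T=robot.read_camera("side");roi=(255,240,300,300)
b=blobs(mask(T,"red",roi),roi)[0];print(b[:,0].min(0),b[:,0].max(0))
for a in(-2.9,-3.02,-3.1): print(a,proj("side",[.5736+.11*np.cos(a),.0105+.11*np.sin(a),.082]))
n0=proj("side",[.680,-.0017,.095]);print(n0)
E
```

```text
0.09202519348716447 (array([-215.3,  -16.5,    1.5]), 0.0) (array([-0.2, -0.5,  1.3]), 0.0)
[269.625 263.125] [280.125 283.875]
-2.9 [278.20785054 272.74827761]
-3.02 [275.37143359 268.75961348]
-3.1 [273.88732623 265.99272078]
[368.97243073 239.20937463]
```

{"api": "arm_command", "payload": {
  "increments": "0 -43 -3 0 0; 0 -86 -7 0 0; 0 -129 -10 0 0; 0 -172 -13 0 0; 0 -215 -16.5 0 0"
}}

```text
t: 6.35
tool_pos: [0.6812, -0.0017, 0.1985]
orientation: [0.065, -3.141, -0.0]
force: [0.2, 0.6, 1.1]
opening: 0.0929
gripper_force: 0.0
```

{"api": "arm_command", "payload": {
  "increments": "0 0 0 40 0; 0 0 0 80 0; 0 0 0 110 0; 0 0 0 127 0; 0 0 0 127 0"
}}

```text
t: 6.85
tool_pos: [0.6772, -0.0016, 0.0684]
orientation: [0.065, -3.135, -0.001]
force: [0.8, 0.5, -0.9]
opening: 0.0929
gripper_force: 0.0
```

{"api": "arm_command", "payload": {
  "increments": "1 0 0 0 0; 1 0 0 0 0; 1 0 0 0 0; 1 0 0 0 0; 1 0 0 0 0",
  "grip_force": 30
}}

```text
t: 7.35
tool_pos: [0.6801, -0.0017, 0.0731]
orientation: [-0.065, 3.14, -0.0]
force: [-0.6, 0.2, -0.3]
opening: 0.0573
gripper_force: 0.0
```

{"api": "arm_command", "payload": {
  "increments": "1 0 0 0 0; 1 0 0 0 0; 1 0 0 0 0; 1 0 0 0 0; 1 0 0 0 0"
}}

```text
t: 7.85
tool_pos: [0.6798, -0.0016, 0.0723]
orientation: [-0.065, 3.141, 0.0]
force: [-0.3, 1.6, 2.0]
opening: 0.0451
gripper_force: 30.0
```

{"api": "arm_command", "payload": {
  "increments": "1 0 0 -20 0; 1 0 0 -40 0; 1 0 0 -60 0; 1 0 0 -70 0; 1 0 0 -70 0"
}}

```text
t: 8.35
tool_pos: [0.6804, -0.0019, 0.1433]
orientation: [-0.065, 3.139, -0.0]
force: [0.9, -0.2, -4.0]
opening: 0.0458
gripper_force: 30.0
```

```bash
python3 - <<'E'
from lib import *
print(tool()[0],tool()[2]["opening"])
i=snap();cv2.imwrite("pics/h1.png",np.hstack([cv2.resize(i["top"][170:270,260:360],None,fx=4,fy=4),cv2.resize(i["side"][180:300,290:410],None,fx=3.3334,fy=3.3334)]))
E
```

```text
[ 0.6803792  -0.00189198  0.14333654] 0.045755772560774774
```

View pics/h1.png

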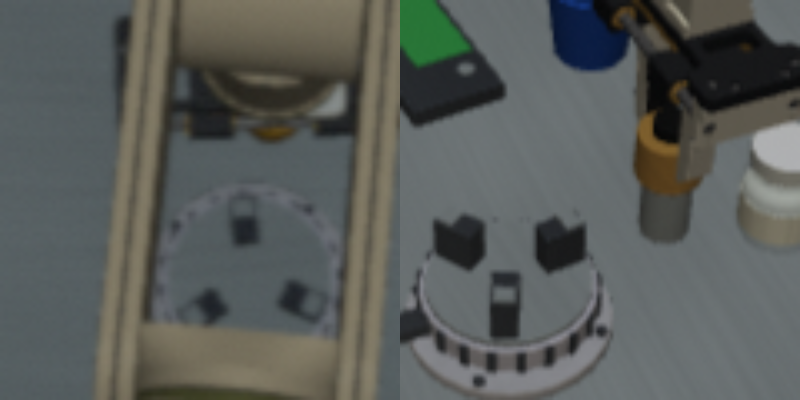

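Head held upright: the shank foot is at side pixel (369,252), and the jaws are open. I'll raise it, carry it over the chuck and lower it.

```bash
python3 - <<'E'
from lib import *
print(proj("side",[.680,-.0017,.0706]),proj("side",[.680,-.0017,.0706+.06]))
print(shift([.5736,.0105,.1733]))
E
```

```text
[368.24808914 247.07508692] [370.0734445  227.25333393]
(array([104.9,  16.6, -32.4]), 0.0)
```

{"api": "arm_command", "payload": {
  "increments": "1 0 0 -20 0; 1 0 0 -30 0; 1 0 0 -30 0"
}}

```text
t: 8.75
tool_pos: [0.6806, -0.0018, 0.1734]
orientation: [-0.065, 3.139, -0.0]
force: [0.4, 0.3, -3.7]
opening: 0.0456
gripper_force: 30.0
```

{"api": "arm_command", "payload": {
  "increments": "1 26 4 0 0; 1 52 8 0 0; 1 79 12.5 0 0; 1 105 16.6 0 0; 1 105 16.6 0 0"
}}

```text
t: 9.25
tool_pos: [0.5706, 0.0111, 0.1701]
orientation: [0.065, -3.137, -0.001]
force: [0.5, 0.3, -4.7]
opening: 0.0455
gripper_force: 30.0
```

```bash
python3 - <<'E'
from lib import *
print(shift([.5736,.0105,.1173]))
i=snap();cv2.imwrite("pics/h2.png",cv2.resize(i["side"][180:300,260:380],None,fx=5,fy=5,interpolation=cv2.INTER_CUBIC))
p=tool()[0]
for z in(p[2]-.0727,p[2]-.0727+.05): print([proj("side",[p[0],p[1],z]).round(1)])
E
```

```text
(array([-3.2, -0.8, 52.8]), 0.0)
[array([321.8, 246.1])]
[array([321.7, 229.1])]
```

View pics/h2.png

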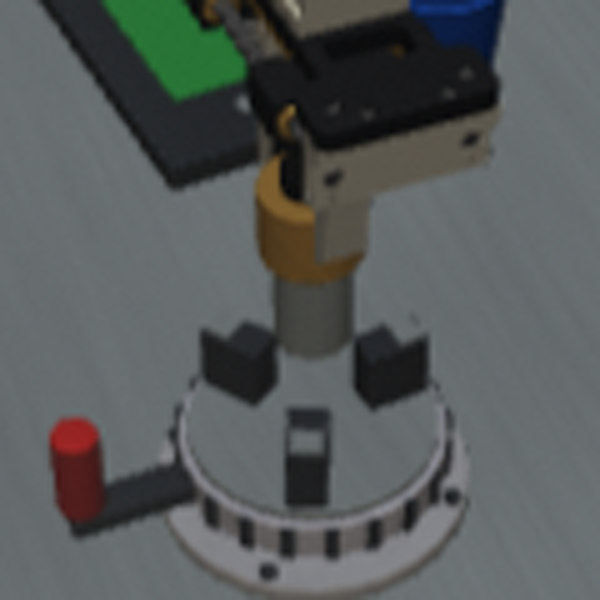

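The held head hangs centred over the open jaws, with its shank at side pixel (323,245). I'll lower it.

{"api": "arm_command", "payload": {
  "increments": "1 0 0 12 0; 1 0 0 24 0; 1 0 0 36 0; 1 0 0 46 0; 1 0 0 46 0"
}}

```text
t: 9.85
tool_pos: [0.5724, 0.0106, 0.1231]
orientation: [0.065, -3.136, -0.001]
force: [-1.2, 0.4, -4.3]
opening: 0.0451
gripper_force: 30.0
```

{"api": "arm_command", "payload": {
  "increments": "1 0 0 3 0; 1 0 0 6 0; 1 0 0 9 0; 1 0 0 9 0"
}}

```text
t: 10.25
tool_pos: [0.5745, 0.0105, 0.1176]
orientation: [-0.065, 3.14, -0.0]
force: [-0.5, 0.1, -3.9]
opening: 0.045
gripper_force: 30.0
```

```bash
python3 - <<'E'
from lib import *
p,r,s=tool();print(p,s["force"])
E
```

```text
[0.57450548 0.0105081  0.11758038] [-0.45176619  0.10944293 -3.87130135]
```

{"api": "arm_command", "payload": {
  "increments": "1 0 0 1 0; 1 0 0 2 0; 1 0 0 2 0; 1 0 0 2 0"
}}

```text
t: 10.65
tool_pos: [0.5753, 0.0106, 0.1173]
orientation: [-0.065, 3.138, -0.0]
force: [-1.2, 0.9, 6.6]
opening: 0.0454
gripper_force: 30.0
```

{"api": "arm_command", "payload": {
  "increments": "1 0 0 1 0; 1 0 0 1 0; 1 0 0 1 0"
}}

```text
t: 10.95
tool_pos: [0.5757, 0.0106, 0.1173]
orientation: [-0.065, 3.137, -0.0]
force: [-2.8, 1.1, 12.3]
opening: 0.0453
gripper_force: 30.0
```

{"api": "arm_command", "payload": {
  "increments": "0 0 0 -2 0; 0 0 0 -2 0; 0 0 0 -2 0; 0 0 0 -2 0; 0 0 0 -2 0"
}}

```text
t: 11.45
tool_pos: [0.5739, 0.0105, 0.1158]
orientation: [0.065, -3.14, -0.0]
force: [-1.1, 1.0, 0.3]
opening: 0.0808
gripper_force: 0.0
```

{"api": "arm_command", "payload": {
  "increments": "0 0 0 0 0; 0 0 0 0 0; 0 0 0 0 0; 0 0 0 -40 0; 0 0 0 -90 0"
}}

```text
t: 11.95
tool_pos: [0.5717, 0.0107, 0.2038]
orientation: [0.064, -3.134, -0.001]
force: [1.1, 0.4, -0.0]
opening: 0.0931
gripper_force: 0.0
```

```bash
python3 - <<'E'
from lib import *
print(tool()[2]["opening"],shift([.464,.0057,.2073]),tool()[0])
E
```

```text
0.09312706709186254 (array([107.9,  -0.5,  -2.8]), 0.0) [0.57172785 0.01067721 0.20381196]
```

{"api": "arm_command", "payload": {
  "increments": "0 36 0 0 0; 0 72 0 0 0; 0 109 0 0 0; 0 109 0 0 0; 0 109 0 0 0"
}}

```text
t: 12.45
tool_pos: [0.4651, 0.006, 0.2066]
orientation: [-0.064, 3.139, -0.0]
force: [1.1, 0.3, -0.1]
opening: 0.0929
gripper_force: 0.0
```

{"api": "arm_command", "payload": {
  "increments": "0 0 0 45 0; 0 0 0 90 0; 0 0 0 120 0; 0 0 0 135 0; 0 0 0 135 0",
  "grip_force": 30
}}

```text
t: 12.95
tool_pos: [0.464, 0.0062, 0.0684]
orientation: [0.065, -3.136, -0.001]
force: [0.0, 0.2, 0.4]
opening: 0.0931
gripper_force: 0.0
```

{"api": "arm_command", "payload": {
  "increments": "1 0 0 0 0; 1 0 0 0 0; 1 0 0 0 0; 1 0 0 0 0; 1 0 0 0 0"
}}

```text
t: 13.45
tool_pos: [0.4656, 0.006, 0.0718]
orientation: [-0.065, 3.14, -0.0]
force: [0.0, 0.7, -0.9]
opening: 0.0576
gripper_force: 0.0
```

{"api": "arm_command", "payload": {
  "increments": "1 0 0 0 0; 1 0 0 0 0; 1 0 0 0 0; 1 0 0 0 0; 1 0 0 0 0"
}}

```text
t: 13.95
tool_pos: [0.4651, 0.006, 0.0711]
orientation: [0.065, -3.141, 0.0]
force: [0.2, -0.4, 0.2]
opening: 0.0209
gripper_force: 30.0
```

{"api": "arm_command", "payload": {
  "increments": "1 -0.4 8.8 0 0.08; 1 -1.4 17.5 0 0.16; 1 -3.2 26.1 0 0.24; 1 -5.6 34.6 0 0.32; 1 -8.7 42.8 0 0.4"
}}

```text
t: 14.45
tool_pos: [0.4716, 0.0489, 0.0711]
orientation: [-0.566, -3.089, 0.002]
force: [-2.3, -3.1, 2.3]
opening: 0.0209
gripper_force: 30.0
```

```bash
python3 - <<'E'
from lib import *
p,r,s=tool();print(p,s["force"],np.degrees(np.arctan2(p[1]-.0105,p[0]-.5736)),np.hypot(p[1]-.0105,p[0]-.5736))
E
```

```text
[0.47159749 0.04887254 0.07110011] [-2.25324544 -3.05955027  2.27478065] 159.38409397665703 0.1089814825468162
```

{"api": "arm_command", "payload": {
  "increments": "1 -0.1 5.5 0 0.05; 1 -0.5 11 0 0.1; 1 -1.2 16.4 0 0.15; 1 -1.7 19.5 0 0.18; 1 -1.7 19.5 0 0.18"
}}

```text
t: 14.95
tool_pos: [0.4803, 0.067, 0.0711]
orientation: [-0.836, -3.027, 0.0]
force: [-2.6, 0.4, 2.4]
opening: 0.0211
gripper_force: 30.0
```

{"api": "arm_command", "payload": {
  "increments": "1 0 2 0 0.02; 1 0 4 0 0.04; 1 0 5 0 0.05; 1 0 5 0 0.05"
}}

```text
t: 15.35
tool_pos: [0.4829, 0.0712, 0.0711]
orientation: [-0.912, -3.006, 0.0]
force: [-4.7, -1.8, 4.5]
opening: 0.0211
gripper_force: 30.0
```

```bash
python3 - <<'E'
from lib import *
p,r,s=tool();print(p,s["force"],r.inv().apply(s["force"]),np.degrees(np.arctan2(p[1]-.0105,p[0]-.5736)),np.hypot(p[1]-.0105,p[0]-.5736))
E
```

```text
[0.48291159 0.07115841 0.07107489] [-4.73677247 -1.78016501  4.46871684] [ 2.95168971 -4.11243136 -4.46663937] 146.2227758587786 0.10910467102979293
```

{"api": "arm_command", "payload": {
  "increments": "1 -0.1 2 0 0.02; 1 -0.1 4 0 0.04; 1 -0.1 4 0 0.04; 1 -0.1 4 0 0.04"
}}

```text
t: 15.75
tool_pos: [0.4854, 0.0746, 0.0711]
orientation: [-0.97, -2.988, -0.001]
force: [-3.8, 1.1, 2.3]
opening: 0.0211
gripper_force: 30.0
```

{"api": "arm_command", "payload": {
  "increments": "1 -0.1 2 0 0.02; 1 -0.1 3 0 0.03; 1 -0.1 3 0 0.03; 1 -0.1 3 0 0.03"
}}

```text
t: 16.15
tool_pos: [0.487, 0.0769, 0.0711]
orientation: [-1.016, -2.972, 0.0]
force: [-4.8, -0.9, 3.2]
opening: 0.0214
gripper_force: 30.0
```

```bash
python3 - <<'E'
from lib import *
p,r,s=tool();print(p,s["force"],r.inv().apply(s["force"]),np.degrees(np.arctan2(p[1]-.0105,p[0]-.5736)),np.hypot(p[1]-.0105,p[0]-.5736))
E
```

```text
[0.4869803  0.07685106 0.07107258] [-4.77373484 -0.93778635  3.15134529] [ 3.20346284 -3.66327991 -3.14915399] 142.5477302252848 0.1091120326428466
```

{"api": "arm_command", "payload": {
  "increments": "1 -0.1 2 0 0.02; 1 -0.1 4 0 0.04; 1 -0.1 4 0 0.04; 1 -0.1 4 0 0.04"
}}

```text
t: 16.55
tool_pos: [0.4896, 0.0801, 0.0711]
orientation: [-1.075, -2.952, -0.001]
force: [-4.7, 0.9, 4.3]
opening: 0.0211
gripper_force: 30.0
```

{"api": "arm_command", "payload": {
  "increments": "1 -0.1 2 0 0.02; 1 -0.1 4 0 0.04; 1 -0.1 4 0 0.04; 1 -0.1 4 0 0.04"
}}

```text
t: 16.95
tool_pos: [0.4916, 0.0825, 0.071]
orientation: [-1.133, -2.929, 0.002]
force: [-9.1, -2.0, 7.0]
opening: 0.0211
gripper_force: 30.0
```

```bash
python3 - <<'E'
from lib import *
p,r,s=tool();print(p,s["force"],r.inv().apply(s["force"]),np.degrees(np.arctan2(p[1]-.0105,p[0]-.5736)),np.hypot(p[1]-.0105,p[0]-.5736))
i=robot.read_camera("side");cv2.imwrite("pics/j.png",cv2.resize(i[190:310,260:380],None,fx=5,fy=5,interpolation=cv2.INTER_CUBIC))
E
```

```text
[0.49158365 0.08248537 0.07104685] [-9.0658554  -1.96112673  7.00451257] [ 5.39170883 -7.56428642 -6.98641506] 138.7267283426718 0.10912641802709111
```

View pics/j.png

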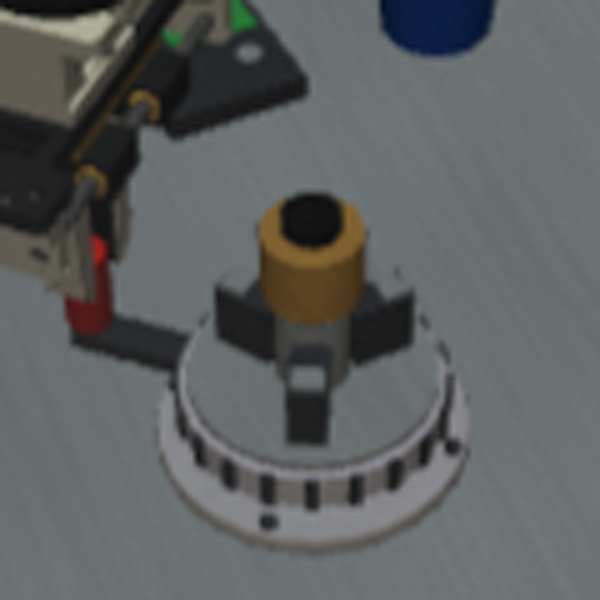

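Jaws have closed around the shank, the head is upright, and the force is climbing (tangential −7.6 N). I'll tighten a little more.

{"api": "arm_command", "payload": {
  "increments": "1 -0.1 2 0 0.02; 1 -0.1 4 0 0.03; 1 -0.1 4 0 0.03; 1 -0.1 4 0 0.03"
}}

```text
t: 17.4
tool_pos: [0.4934, 0.0845, 0.071]
orientation: [-1.176, -2.91, 0.006]
force: [-15.2, -7.2, 12.6]
opening: 0.0212
gripper_force: 30.0
```

{"api": "arm_command", "payload": {
  "increments": "1 0 2 0 0; 1 0 3 0 0; 1 0 3 0 0; 1 0 3 0 0; 1 0 3 0 0"
}}

```text
t: 17.9
tool_pos: [0.4944, 0.0855, 0.0709]
orientation: [-1.176, -2.908, 0.01]
force: [-20.7, -12.5, 17.7]
opening: 0.0213
gripper_force: 30.0
```

```bash
python3 - <<'E'
from lib import *
p,r,s=tool();print(p,s["force"],r.inv().apply(s["force"]),np.degrees(np.arctan2(p[1]-.0105,p[0]-.5736)),np.hypot(p[1]-.0105,p[0]-.5736))
E
```

```text
[0.4943864  0.08547103 0.07089439] [-20.70491176 -12.50131082  17.72512014] [  6.22445047 -23.51508479 -17.53433862] 136.57616315002235 0.10906625799238333
```

{"api": "arm_command", "payload": {
  "increments": "0 0 -2 0 0; 0 0 -4 0 0; 0 0 -4 0 0; 0 0 -4 0 0; 0 0 -4 0 0"
}}

```text
t: 18.4
tool_pos: [0.495, 0.0852, 0.0713]
orientation: [1.178, 2.912, 0.001]
force: [0.1, -0.5, 0.7]
opening: 0.0563
gripper_force: 0.0
```

{"api": "arm_command", "payload": {
  "increments": "0 0 0 0 0; 0 0 0 0 0; 0 0 0 -45 0; 0 0 0 -90 0; 0 0 0 -129 0"
}}

```text
t: 18.9
tool_pos: [0.4945, 0.0851, 0.2022]
orientation: [1.178, 2.912, 0.001]
force: [0.8, 0.1, -0.2]
opening: 0.0918
gripper_force: 0.0
```

```bash
cat >> lib.py <<'E'
PT=(250,270,495,345);PS=(190,300,360,480)
f1=lambda v:np.round(np.array(v)*1000,1)
def plug(im,c):
    a=blobs(mask(im["top"],c,PT),PT,60)[0];b=blobs(mask(im["side"],c,PS),PS,60)[0]
    P,e=tri(cen(a),cen(b));A=np.array([plane("top",p,.048)[:2] for p in a[:,0]],np.float32)
    r=cv2.minAreaRect(A);an=r[2] if r[1][0]>r[1][1] else r[2]-90
    return P,e,f1(r[0]),f1(r[1]),an
E
python3 - <<'E'
from lib import *
i=snap()
for c in("green","yellow","red","blue"):
    try: P,e,*k=plug(i,c);print(c,f1(P),round(e,1),k)
    except Exception as x: print(c,x)
p,r,s=tool();print(p,s["q"][5],s["opening"],shift([.420,-.131,.2],np.radians(-11)))
E
```

```text
green [ 419.5 -131.1   43.4] 0.8 [array([ 419.2, -130.7]), array([33., 46.]), -11.185333251953125]
yellow [ 431.1 -220.8   44.3] 0.7 [array([ 430.8, -220.2]), array([34.6, 46.5]), -2.446868896484375]
red [ 425.2 -310.8   42.4] 0.7 [array([ 424.9, -309.6]), array([33.9, 45.6]), -0.1176910400390625]
blue [ 416.4 -393.7   42.9] 0.5 [array([ 416.3, -392.4]), array([47.7, 35.3]), 13.788329124450684]
[0.49821052 0.08539814 0.20723996] -0.7339175781924031 0.0928633117103029 (array([ -94.2, -210. ,    6.2]), 0.994)
```

{"api": "arm_command", "payload": {
  "increments": "0 -19 -42 0 0; 0 -38 -84 0 0; 0 -57 -126 0 0; 0 -76 -168 0 0; 0 -94 -210 0 0"
}}

```text
t: 19.5
tool_pos: [0.4151, -0.1326, 0.1996]
orientation: [1.177, 2.913, -0.0]
force: [1.4, -0.5, -0.0]
opening: 0.0929
gripper_force: 0.0
```

{"api": "arm_command", "payload": {
  "increments": "0 0 0 0 0.14; 0 0 0 0 0.28; 0 0 0 0 0.42; 0 0 0 0 0.56; 0 0 0 0 0.7"
}}

```text
t: 20.0
tool_pos: [0.4158, -0.1312, 0.1994]
orientation: [-2.112, -2.325, 0.0]
force: [-0.4, 0.7, -0.5]
opening: 0.093
gripper_force: 0.0
```

{"api": "arm_command", "payload": {
  "increments": "0 0 0 0 0.14; 0 0 0 0 0.28; 0 0 0 0 0.294; 0 0 0 0 0.294"
}}

```text
t: 20.4
tool_pos: [0.4159, -0.1312, 0.1997]
orientation: [-2.42, -2.002, 0.0]
force: [0.3, -0.7, 0.6]
opening: 0.0932
gripper_force: 0.0
```

```bash
python3 - <<'E'
from lib import *
p,r,s=tool();print(p,s["q"],shift([.4195,-.1312,.05],np.radians(-11.2)))
E
```

```text
[ 0.41589358 -0.13118884  0.19969065] [-4.23223475e-01 -3.17412735e-01  1.95083614e+00 -1.56929323e-05
  1.50865580e+00 -2.34628653e-01] (array([  0.7,   3.6, 149.7]), 0.007)
```

{"api": "arm_command", "payload": {
  "increments": "0 0.5 3.5 45 0; 0 0.5 3.5 90 0; 0 0.5 3.5 130 0; 0 0.5 3.5 150 0; 0 0.5 3.5 150 0"
}}

```text
t: 20.9
tool_pos: [0.4165, -0.1301, 0.0465]
orientation: [-2.416, -1.998, 0.005]
force: [0.2, -0.2, -0.9]
opening: 0.0932
gripper_force: 0.0
```

{"api": "arm_command", "payload": {
  "increments": "1 0 0 0 0; 1 0 0 0 0; 1 0 0 0 0; 1 0 0 0 0; 1 0 0 0 0"
}}

```text
t: 21.4
tool_pos: [0.4201, -0.1317, 0.0509]
orientation: [2.423, 1.998, 0.001]
force: [-0.7, 0.5, -0.5]
opening: 0.0573
gripper_force: 0.0
```

{"api": "arm_command", "payload": {
  "increments": "1 0 0 0 0; 1 0 0 0 0; 1 0 0 0 0; 1 0 0 0 0"
}}

```text
t: 21.8
tool_pos: [0.4197, -0.1315, 0.0503]
orientation: [2.424, 1.998, 0.0]
force: [-0.5, 0.1, 2.6]
opening: 0.0447
gripper_force: 30.0
```

```bash
python3 - <<'E'
from lib import *
p,r,s=tool();print("grasp",p,s["opening"])
E
```

```text
grasp [ 0.41968097 -0.13149107  0.05033795] 0.044727449167080296
```

{"api": "arm_command", "payload": {
  "increments": "1 0 0 -30 0; 1 0 0 -60 0; 1 0 0 -90 0; 1 0 0 -90 0"
}}

```text
t: 22.2
tool_pos: [0.4221, -0.1325, 0.1445]
orientation: [2.419, 1.994, 0.005]
force: [0.4, 0.1, -1.0]
opening: 0.0447
gripper_force: 30.0
```

```bash
python3 - <<'E'
from lib import *
p,r,s=tool();print(p,s["opening"],s["force"],shift([.5795,-.1881,.140],np.radians(-4.6)))
E
```

```text
[ 0.42211899 -0.13252697  0.14447171] 0.04466902072443684 [ 0.38974824  0.07708952 -0.95502636] (array([-24.5, 165.1,   5.7]), -0.112)
```

{"api": "arm_command", "payload": {
  "increments": "1 -6 41 0 -0.03; 1 -12 83 0 -0.06; 1 -18 125 0 -0.09; 1 -25 167 0 -0.112; 1 -25 167 0 -0.112"
}}

```text
t: 22.7
tool_pos: [0.5806, -0.1887, 0.1355]
orientation: [-2.305, -2.129, 0.003]
force: [-0.9, 0.7, -2.0]
opening: 0.0448
gripper_force: 30.0
```

{"api": "arm_command", "payload": {
  "increments": "1 0 0 0 0; 1 0 0 0 0; 1 0 0 0 0"
}}

```text
t: 23.0
tool_pos: [0.578, -0.1875, 0.1404]
orientation: [2.308, 2.131, 0.0]
force: [-0.2, -0.3, -1.4]
opening: 0.045
gripper_force: 30.0
```

```bash
cat >> lib.py <<'E'
BT=(375,205,490,275);BS=(270,280,450,470)
def held(c):
    "cap of the held plug seen in the side view vs projected expectation from the TCP; prints side-view rect at cap plane"
    p,r,s=tool();im=robot.read_camera("side");q=proj("side",p).astype(int);roi=(max(q[0]-45,0),max(q[1]-45,0),min(q[0]+45,640),min(q[1]+45,480))
    bl=[b for b in blobs(mask(im,c,roi),roi,15)];return p,r,s,im,bl,roi
E
python3 - <<'E'
from lib import *
p,r,s,im,bl,roi=held("green");print(p,s["force"],shift([.5795,-.1881,.140],np.radians(-4.6)),roi,[(cen(b),cv2.contourArea(b)) for b in bl])
cv2.imwrite("pics/g1.png",cv2.resize(im[roi[1]:roi[3]+20,roi[0]:roi[2]],None,fx=5,fy=5,interpolation=cv2.INTER_CUBIC))
print(proj("side",p-[0,0,.05]))
E
```

```text
[ 0.57795698 -0.1874925   0.14043335] [-0.18957699 -0.28130313 -1.43989977] (array([-0.4,  1.4,  0.8]), 0.0) (np.int64(316), np.int64(255), np.int64(406), np.int64(345)) [(array([363.25666893, 303.3138914 ]), 345.78125), (array([359.2924059 , 333.15273116]), 130.34375)]
[360.14795816 317.5451546 ]
```

View pics/g1.png

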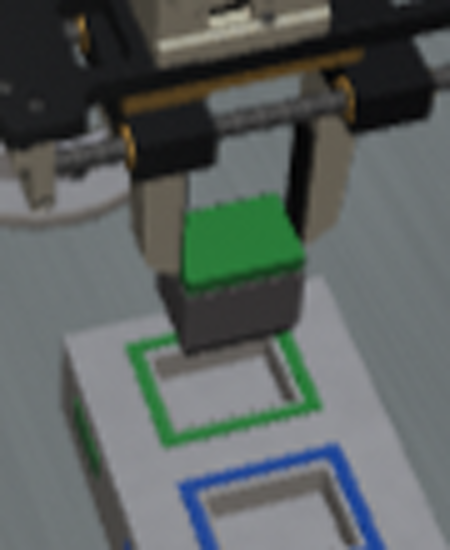

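The side view shows the green plug held above its socket: cap centroid at (363,303), frame at about (360,333). I'll check its lateral offset.

```bash
python3 - <<'E'
from lib import *
p,r,s,im,bl,roi=held("green");b=bl[0]
print(p,f1(plane("side",cen(b),p[2]-.0503+.0434)))
q=np.array([plane("side",k,p[2]-.0503+.048)[:2] for k in b[:,0]],np.float32)*1000;print(cv2.minAreaRect(q))
# same for bench values of green in side at .048: (419.4,-134.3) vs true 419.5,-131.2
E
```

```text
[ 0.57814497 -0.18759306  0.14079299] [ 581.3 -188.8  133.9]
((578.2156982421875, -191.01112365722656), (35.703460693359375, 46.91899108886719), 84.75565338134766)
```

{"api": "arm_command", "payload": {
  "increments": "1 -0.3 1.6 18 0; 1 -0.3 1.6 34 0; 1 -0.3 1.6 34 0; 1 -0.3 1.6 34 0; 1 -0.3 1.6 34 0"
}}

```text
t: 23.6
tool_pos: [0.5806, -0.1884, 0.1069]
orientation: [2.308, 2.13, 0.001]
force: [-0.1, -0.2, -1.0]
opening: 0.0445
gripper_force: 30.0
```

{"api": "arm_command", "payload": {
  "increments": "1 0 0 4 0; 1 0 0 8 0; 1 0 0 12 0; 1 0 0 12 0; 1 0 0 12 0"
}}

```text
t: 24.1
tool_pos: [0.5804, -0.1884, 0.0943]
orientation: [2.308, 2.131, 0.0]
force: [-0.9, -0.1, 1.2]
opening: 0.0449
gripper_force: 30.0
```

{"api": "arm_command", "payload": {
  "increments": "1 0 0 3 0; 1 0 0 6 0; 1 0 0 9 0; 1 0 0 12 0; 1 0 0 12 0"
}}

```text
t: 24.6
tool_pos: [0.5754, -0.1886, 0.0841]
orientation: [-2.303, -2.125, 0.012]
force: [-33.9, 3.5, 35.5]
opening: 0.0457
gripper_force: 31.1
```

{"api": "arm_command", "payload": {
  "increments": "1 0 0 2 0; 1 0 0 2 0; 1 0 0 2 0"
}}

```text
t: 24.9
tool_pos: [0.574, -0.1885, 0.0814]
orientation: [-2.302, -2.124, 0.014]
force: [-38.1, 3.7, 35.9]
opening: 0.0465
gripper_force: 31.4
```

{"api": "arm_command", "payload": {
  "increments": "1 0 0 -2 0; 1 0 0 -4 0; 1 0 0 -4 0"
}}

```text
t: 25.2
tool_pos: [0.5743, -0.188, 0.0825]
orientation: [-2.301, -2.123, 0.013]
force: [-24.7, 1.6, 14.2]
opening: 0.0461
gripper_force: 29.5
```

```bash
python3 - <<'E'
from lib import *
p,r,s,im,bl,roi=held("green");print(p,r.as_matrix().round(3).tolist(),s["force"],s["wrist_torque"],roi,[(cen(b),cv2.contourArea(b)) for b in bl])
cv2.imwrite("pics/g2.png",cv2.resize(im[roi[1]:roi[3]+20,roi[0]:roi[2]],None,fx=5,fy=5,interpolation=cv2.INTER_CUBIC))
E
```

```text
[ 0.57425046 -0.18802432  0.08251236] [[0.08, 0.997, -0.013], [0.997, -0.08, 0.002], [0.001, -0.013, -1.0]] [-24.74803439   1.57581219  14.24720604] [ 0.1055415   5.25170987 -0.03959228] (np.int64(313), np.int64(275), np.int64(403), np.int64(365)) [(array([360.08632501, 324.67914141]), 438.28125)]
```

View pics/g2.png

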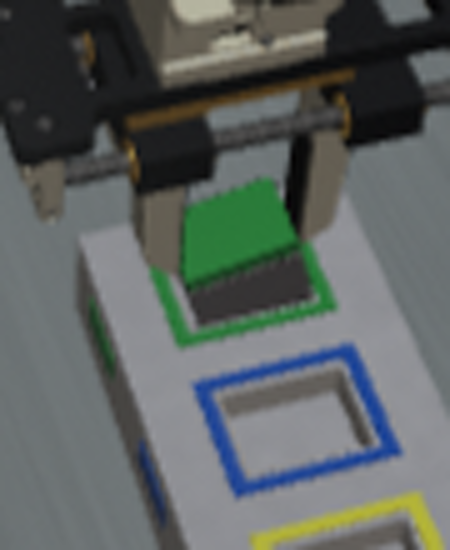

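The green plug is tilted: its +x edge is caught on the socket rim, so it sits too far toward +x. I'll lift it a little, shift 2 mm toward −x and retry.

{"api": "arm_command", "payload": {
  "increments": "1 0 0 -4 0; 1 0 0 -8 0; 1 0 0 -12 0; 1 0 0 -12 0; 1 0 0 -12 0"
}}

```text
t: 25.75
tool_pos: [0.5806, -0.1883, 0.096]
orientation: [2.308, 2.13, 0.001]
force: [0.6, -0.5, -1.2]
opening: 0.0456
gripper_force: 29.8
```

```bash
python3 - <<'E'
from lib import *
p,r,s,im,bl,roi=held("green");print(p,r.as_matrix().round(3).tolist(),s["force"],s["wrist_torque"],shift([.5782,-.1881,p[2]],np.radians(-4.6)))
b=bl[0];q=np.array([plane("side",k,p[2]-.0503+.048)[:2] for k in b[:,0]],np.float32)*1000;print(cv2.minAreaRect(q),cen(b))
cv2.imwrite("pics/g3.png",cv2.resize(im[roi[1]:roi[3]+20,roi[0]:roi[2]],None,fx=5,fy=5,interpolation=cv2.INTER_CUBIC))
E
```

```text
[ 0.58058161 -0.1883031   0.09604831] [[0.08, 0.997, 0.001], [0.997, -0.08, -0.0], [-0.0, 0.001, -1.0]] [ 0.64069025 -0.47300085 -1.21779945] [-0.07642723  0.07957017 -0.03432792] (array([ 0. , -2.5,  0.1]), 0.0)
((581.7963256835938, -188.4346466064453), (51.40134048461914, 35.5370979309082), 1.8177611827850342) [363.26970362 316.44162818]
```

View pics/g3.png

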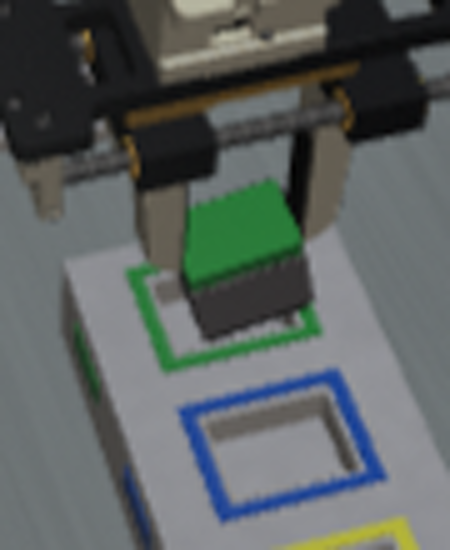

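The picture shows the plug now tilted in the grip, with its bottom swung toward +x. I'll stand it back on the bench at its old spot and regrasp.

{"api": "arm_command", "payload": {
  "increments": "1 0 0 -25 0; 1 0 0 -45 0; 1 0 0 -45 0"
}}

```text
t: 26.1
tool_pos: [0.5828, -0.1892, 0.145]
orientation: [2.304, 2.127, 0.005]
force: [-0.1, 0.4, -0.9]
opening: 0.046
gripper_force: 29.8
```

{"api": "arm_command", "payload": {
  "increments": "1 10 -40 0 0; 1 20 -80 0 0; 1 30 -120 0 0; 1 40 -160 0 0; 1 44 -167 0 0"
}}

```text
t: 26.6
tool_pos: [0.4132, -0.1294, 0.1386]
orientation: [-2.306, -2.128, 0.003]
force: [-0.7, -1.2, -1.3]
opening: 0.0457
gripper_force: 29.8
```

{"api": "arm_command", "payload": {
  "increments": "1 0 0 30 0; 1 0 0 60 0; 1 0 0 78 0; 1 0 0 78 0; 1 0 0 78 0"
}}

```text
t: 27.1
tool_pos: [0.4174, -0.131, 0.063]
orientation: [-2.308, -2.131, 0.0]
force: [1.2, 0.7, -0.6]
opening: 0.0462
gripper_force: 29.8
```

{"api": "arm_command", "payload": {
  "increments": "1 0 0 4 0; 1 0 0 8 0; 1 0 0 10 0; 1 0 0 10 0; 1 0 0 10 0"
}}

```text
t: 27.6
tool_pos: [0.4174, -0.1311, 0.0533]
orientation: [2.308, 2.131, 0.0]
force: [-0.2, -0.1, -1.2]
opening: 0.0454
gripper_force: 29.8
```

{"api": "arm_command", "payload": {
  "increments": "1 0 0 2 0; 1 0 0 4 0; 1 0 0 5 0; 1 0 0 5 0; 1 0 0 5 0"
}}

```text
t: 28.1
tool_pos: [0.4177, -0.1313, 0.0488]
orientation: [2.308, 2.13, 0.0]
force: [-1.9, 0.6, 5.9]
opening: 0.0458
gripper_force: 29.8
```

{"api": "arm_command", "payload": {
  "increments": "0 0 0 0 0; 0 0 0 0 0; 0 0 0 0 0; 0 0 0 0 0; 0 0 0 0 0"
}}

```text
t: 28.6
tool_pos: [0.4173, -0.131, 0.048]
orientation: [-2.308, -2.131, 0.0]
force: [-0.3, -0.4, 0.4]
opening: 0.0812
gripper_force: 0.0
```

{"api": "arm_command", "payload": {
  "increments": "0 0 0 0 0; 0 0 0 0 0; 0 0 0 0 0; 0 0 0 0 0; 0 0 0 0 0"
}}

```text
t: 29.1
tool_pos: [0.4174, -0.1311, 0.0481]
orientation: [-2.309, -2.131, -0.0]
force: [-0.5, -0.3, -0.0]
opening: 0.0929
gripper_force: 0.0
```

```bash
python3 - <<'E'
from lib import *
im=robot.read_camera("side");p=tool()[0];print(p)
b=blobs(mask(im,"green",PS),PS,30)[0];print(cen(b))
q=np.array([plane("side",k,.048)[:2] for k in b[:,0]],np.float32)*1000;print(cv2.minAreaRect(q))
E
```

```text
[ 0.4173888  -0.13106293  0.04816315]
[276.79673445 332.45406868]
((426.45831298828125, -134.97152709960938), (34.55603790283203, 45.151588439941406), 85.46244812011719)
```

{"api": "arm_command", "payload": {
  "increments": "0 0 8.8 1 0; 0 0 8.8 1 0; 1 0 8.8 1 0; 1 0 8.8 1 0; 1 0 8.8 1 0",
  "grip_force": 40
}}

```text
t: 29.65
tool_pos: [0.426, -0.1317, 0.0471]
orientation: [-2.308, -2.131, 0.0]
force: [-0.6, -0.3, -0.2]
opening: 0.0735
gripper_force: 0.0
```

{"api": "arm_command", "payload": {
  "increments": "1 0 0 0 0; 1 0 0 0 0; 1 0 0 0 0; 1 0 0 0 0; 1 0 0 0 0"
}}

```text
t: 30.15
tool_pos: [0.4262, -0.1318, 0.0472]
orientation: [2.308, 2.131, 0.0]
force: [0.9, 0.3, 0.7]
opening: 0.0452
gripper_force: 40.0
```

```bash
python3 - <<'E'
from lib import *
p,r,s=tool();print("grasp",p,s["opening"])
E
```

```text
grasp [ 0.42615496 -0.13178297  0.04719593] 0.04515910810555574
```

{"api": "arm_command", "payload": {
  "increments": "1 0 0 -40 0; 1 0 0 -80 0; 1 0 0 -93 0; 1 0 0 -93 0; 1 0 0 -93 0"
}}

```text
t: 30.65
tool_pos: [0.4255, -0.1315, 0.1388]
orientation: [-2.308, -2.13, 0.001]
force: [0.0, 1.2, -1.5]
opening: 0.0451
gripper_force: 40.0
```

```bash
python3 - <<'E'
from lib import *
p,r,s=tool();print(p,s["opening"],shift([.5780,-.1883,.140],np.radians(-4.6)))
E
```

```text
[ 0.42554871 -0.13154374  0.13882416] 0.045072632721761825 (array([-44.4, 156.5,  -1.4]), 0.0)
```

{"api": "arm_command", "payload": {
  "increments": "1 -11 39 0 0; 1 -22 78 0 0; 1 -33 117 0 0; 1 -44.2 156 0 0; 1 -44.2 156 0 0"
}}

```text
t: 31.15
tool_pos: [0.579, -0.1888, 0.1343]
orientation: [-2.305, -2.126, 0.004]
force: [-1.2, -0.0, -1.5]
opening: 0.0451
gripper_force: 40.0
```

{"api": "arm_command", "payload": {
  "increments": "1 0 0 20 0; 1 0 0 32 0; 1 0 0 32 0; 1 0 0 32 0; 1 0 0 32 0"
}}

```text
t: 31.65
tool_pos: [0.5782, -0.1884, 0.109]
orientation: [2.308, 2.13, 0.001]
force: [-1.0, -0.4, -0.9]
opening: 0.0453
gripper_force: 40.0
```

```bash
python3 - <<'E'
from lib import *
p,r,s,im,bl,roi=held("green");print(p,s["force"],[(cen(b),cv2.contourArea(b)) for b in bl[:2]])
b=bl[0];q=np.array([plane("side",k,p[2]-.0472+.048)[:2] for k in b[:,0]],np.float32)*1000;print(cv2.minAreaRect(q))
cv2.imwrite("pics/g4.png",cv2.resize(im[roi[1]:roi[3]+20,roi[0]:roi[2]],None,fx=5,fy=5,interpolation=cv2.INTER_CUBIC))
E
```

```text
[ 0.57824757 -0.18838047  0.1090181 ] [-1.02996538 -0.41615904 -0.93731149] [(array([362.72133085, 313.09267724]), 335.0), (array([357.70150005, 334.79971684]), 111.28125)]
((578.9266357421875, -191.78550720214844), (35.333892822265625, 47.151851654052734), 84.87529754638672)
```

View pics/g4.png

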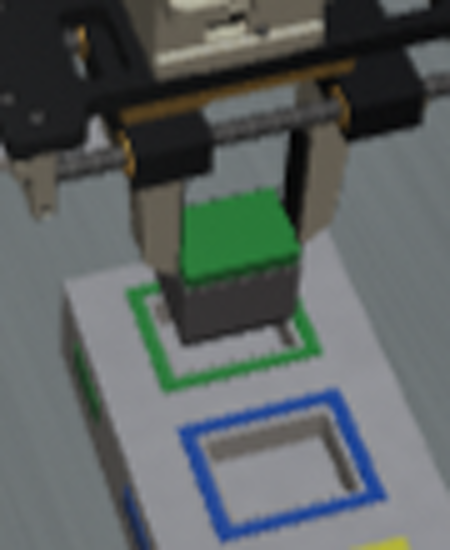

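The plug is held upright now, with its bottom over the green hole (crop (239,331) against hole (238,358)). I'll lower in small steps, watching the forces.

{"api": "arm_command", "payload": {
  "increments": "1 0.2 -0.3 8 0; 1 0.2 -0.3 16 0; 1 0.2 -0.3 17 0; 1 0.2 -0.3 17 0"
}}

```text
t: 32.1
tool_pos: [0.5775, -0.1879, 0.0905]
orientation: [-2.308, -2.13, 0.001]
force: [-0.5, -0.1, -1.2]
opening: 0.0453
gripper_force: 40.0
```

{"api": "arm_command", "payload": {
  "increments": "1 0 0 1 0; 1 0 0 2 0; 1 0 0 2 0"
}}

```text
t: 32.4
tool_pos: [0.5777, -0.1881, 0.089]
orientation: [-2.308, -2.131, 0.0]
force: [-0.7, 0.5, -0.9]
opening: 0.0451
gripper_force: 40.0
```

{"api": "arm_command", "payload": {
  "increments": "1 0 0 1 0; 1 0 0 2 0; 1 0 0 2 0"
}}

```text
t: 32.7
tool_pos: [0.5777, -0.188, 0.087]
orientation: [-2.308, -2.131, 0.0]
force: [0.2, 0.9, -1.7]
opening: 0.0449
gripper_force: 40.0
```

```bash
python3 - <<'E'
from lib import *
p,r,s=tool();print(p,s["opening"],s["force"],s["wrist_torque"])
E
```

```text
[ 0.57767706 -0.18804717  0.08696213] 0.04490271563926502 [ 0.16934736  0.86273435 -1.65456098] [-0.07092558  0.09377327 -0.03226941]
```

{"api": "arm_command", "payload": {
  "increments": "1 0 0 2 0; 1 0 0 4 0; 1 0 0 6 0; 1 0 0 8 0; 1 0 0 8 0"
}}

```text
t: 33.2
tool_pos: [0.5779, -0.1881, 0.0792]
orientation: [2.308, 2.131, 0.0]
force: [-0.1, 0.1, 1.0]
opening: 0.0452
gripper_force: 40.0
```

{"api": "arm_command", "payload": {
  "increments": "1 0 0 1 0; 1 0 0 2 0; 1 0 0 3 0; 1 0 0 3 0"
}}

```text
t: 33.6
tool_pos: [0.578, -0.1883, 0.0791]
orientation: [2.308, 2.131, -0.0]
force: [-10.5, 2.1, 21.5]
opening: 0.045
gripper_force: 40.0
```

```bash
python3 - <<'E'
from lib import *
p,r,s=tool();print(p,s["opening"],s["force"],s["wrist_torque"])
E
```

```text
[ 0.57797944 -0.18831432  0.07908528] 0.04502191737665397 [-10.49336902   2.11610996  21.53395088] [ 0.64500772  2.37722498 -0.01858395]
```

{"api": "arm_command", "payload": {
  "increments": "0 0 0 -3 0; 0 0 0 -3 0; 0 0 0 -3 0; 0 0 0 -3 0; 0 0 0 -3 0"
}}

```text
t: 34.1
tool_pos: [0.5776, -0.188, 0.0787]
orientation: [-2.308, -2.13, 0.0]
force: [0.7, 0.5, -0.3]
opening: 0.0805
gripper_force: 0.0
```

{"api": "arm_command", "payload": {
  "increments": "0 0 0 0 0; 0 0 0 0 0; 0 0 0 0 0; 0 0 0 -40 0; 0 0 0 -60 0"
}}

```text
t: 34.6
tool_pos: [0.5784, -0.1883, 0.1413]
orientation: [2.307, 2.13, 0.001]
force: [0.1, -0.5, 1.2]
opening: 0.0929
gripper_force: 0.0
```

{"api": "arm_command", "payload": {
  "increments": "0 -15 -48 0 0; 0 -30 -96 0 0; 0 -44.3 -144 0 0; 0 -44.3 -144 0 -0.038; 0 -44.3 -144 0 -0.038"
}}

```text
t: 35.1
tool_pos: [0.4297, -0.221, 0.1392]
orientation: [2.268, 2.173, 0.0]
force: [0.4, 0.4, -0.8]
opening: 0.0931
gripper_force: 0.0
```

```bash
python3 - <<'E'
from lib import *
im=robot.read_camera("side")
for c in("yellow","red","blue"):
    b=blobs(mask(im,c,PS),PS,30)[0];q=np.array([plane("side",k,.048)[:2] for k in b[:,0]],np.float32)*1000;print(c,cv2.minAreaRect(q))
p,r,s=tool();print(p,s["opening"],s["t"],shift([.4309,-.2206,.047],np.radians(-2.5)))
b=blobs(mask(im,"green",BS),BS,30);print([cv2.minAreaRect(np.array([plane("side",k,.080)[:2] for k in q[:,0]],np.float32)*1000) for q in b[:2]])
E
```

```text
yellow ((430.98065185546875, -223.07275390625), (33.2989501953125, 46.343502044677734), 86.14144897460938)
red ((424.98199462890625, -313.0881042480469), (46.638694763183594, 34.303627014160156), 0.678634762763977)
blue ((416.1716613769531, -395.3721923828125), (47.02668762207031, 33.62797164916992), 13.495572090148926)
[ 0.43088152 -0.22108177  0.13970708] 0.0928358094119615 35.15 (array([ 0.5, -0.1, 92.7]), 0.0)
[((570.4740600585938, -201.83148193359375), (56.73512268066406, 61.66685485839844), 85.61322021484375)]
```

{"api": "arm_command", "payload": {
  "increments": "0 0.5 0 45 0; 0 0.5 0 80 0; 0 0.5 0 93 0; 0 0.5 0 93 0; 0 0.5 0 93 0"
}}

```text
t: 35.65
tool_pos: [0.4319, -0.2206, 0.0474]
orientation: [2.267, 2.174, 0.0]
force: [-0.2, -0.0, 0.3]
opening: 0.0932
gripper_force: 0.0
```

{"api": "arm_command", "payload": {
  "increments": "1 0 0 0 0; 1 0 0 0 0; 1 0 0 0 0; 1 0 0 0 0; 1 0 0 0 0"
}}

```text
t: 36.15
tool_pos: [0.4309, -0.2203, 0.0464]
orientation: [2.267, 2.174, 0.0]
force: [-0.8, 0.3, 0.6]
opening: 0.0577
gripper_force: 0.0
```

{"api": "arm_command", "payload": {
  "increments": "1 0 0 0 0; 1 0 0 0 0; 1 0 0 0 0; 1 0 0 0 0"
}}

```text
t: 36.55
tool_pos: [0.4307, -0.2202, 0.0462]
orientation: [-2.268, -2.174, 0.0]
force: [0.0, 0.9, 0.8]
opening: 0.0453
gripper_force: 39.9
```

{"api": "arm_command", "payload": {
  "increments": "1 0 0 -40 0; 1 0 0 -80 0; 1 0 0 -80 0; 1 0 0 -80 0.038; 1 0 0 -80 0.038"
}}

```text
t: 37.05
tool_pos: [0.4306, -0.2201, 0.1256]
orientation: [-2.309, -2.13, 0.0]
force: [-0.1, -0.3, -1.8]
opening: 0.0451
gripper_force: 39.9
```

{"api": "arm_command", "payload": {
  "increments": "1 0 0 0 0; 1 0 0 0 0"
}}

```text
t: 37.25
tool_pos: [0.4303, -0.2199, 0.1253]
orientation: [-2.307, -2.131, 0.001]
force: [-0.4, -0.4, -0.1]
opening: 0.0453
gripper_force: 39.9
```

```bash
python3 - <<'E'
from lib import *
p,r,s=tool();print(p,s["opening"],s["t"],shift([.5675,-.3197,.127],np.radians(-4.6)))
E
```

```text
[ 0.43029785 -0.21992613  0.12529177] 0.045273425662397594 37.25 (array([-88.6, 144.7,  -1.9]), 0.001)
```

{"api": "arm_command", "payload": {
  "increments": "1 -22 36 0 0; 1 -44 72 0 0; 1 -66 108 0 0; 1 -88.4 144.4 0 0; 1 -88.4 144.4 0 0"
}}

```text
t: 37.75
tool_pos: [0.5694, -0.3219, 0.1223]
orientation: [-2.307, -2.129, 0.001]
force: [-0.9, 1.3, -0.9]
opening: 0.0456
gripper_force: 39.9
```

{"api": "arm_command", "payload": {
  "increments": "1 0 0 10 0; 1 0 0 20 0; 1 0 0 24 0; 1 0 0 24 0; 1 0 0 24 0"
}}

```text
t: 38.25
tool_pos: [0.5674, -0.3196, 0.1027]
orientation: [2.308, 2.131, 0.0]
force: [-0.0, 0.7, -1.2]
opening: 0.0451
gripper_force: 39.9
```

```bash
python3 - <<'E'
from lib import *
p,r,s,im,bl,roi=held("yellow");print(p,s["force"],shift([.5673,-.3194,p[2]],np.radians(-4.6)))
b=bl[0];q=np.array([plane("side",k,p[2]-.0462+.048)[:2] for k in b[:,0]],np.float32)*1000;print(cv2.minAreaRect(q))
E
```

```text
[ 0.56739581 -0.31958064  0.10274535] [-0.03538888  0.73096094 -1.20473159] (array([ 0.4, -0.4,  0.3]), 0.0)
((568.1865234375, -322.28924560546875), (32.9567756652832, 46.80508804321289), 83.85720825195312)
```

{"api": "arm_command", "payload": {
  "increments": "1 0.2 -0.2 6 0; 1 0.2 -0.2 12 0; 1 0.2 -0.2 14 0; 1 0.2 -0.2 16 0; 1 0.2 -0.2 16 0"
}}

```text
t: 38.8
tool_pos: [0.5682, -0.3195, 0.0891]
orientation: [2.307, 2.13, 0.001]
force: [-7.7, 7.3, 20.5]
opening: 0.0453
gripper_force: 40.0
```

```bash
python3 - <<'E'
from lib import *
p,r,s=tool();print(p,s["opening"],s["force"],s["wrist_torque"])
E
```

```text
[ 0.56815884 -0.31946715  0.08912561] 0.045313951643066896 [-7.74106314  7.27576299 20.49447124] [ 1.16231651  1.66250069 -0.11976372]
```

{"api": "arm_command", "payload": {
  "increments": "1 0 0 -4 0; 1 1 0 -4 0; 1 1 0 -4 0; 1 1 0 -4 0"
}}

```text
t: 39.2
tool_pos: [0.5672, -0.3185, 0.0893]
orientation: [-2.308, -2.13, 0.0]
force: [1.0, 0.9, -1.3]
opening: 0.0452
gripper_force: 39.9
```

{"api": "arm_command", "payload": {
  "increments": "1 0 0 2 0; 1 0 0 4 0; 1 0 0 4 0; 1 0 0 4 0"
}}

```text
t: 39.6
tool_pos: [0.5674, -0.3186, 0.0858]
orientation: [-2.308, -2.131, 0.0]
force: [-0.4, -0.2, -1.3]
opening: 0.0456
gripper_force: 39.9
```

```bash
python3 - <<'E'
from lib import *
p,r,s,im,bl,roi=held("yellow");print(p,s["force"],s["wrist_torque"])
cv2.imwrite("pics/y1.png",cv2.resize(im[roi[1]:roi[3]+20,roi[0]:roi[2]],None,fx=5,fy=5,interpolation=cv2.INTER_CUBIC))
E
```

```text
[ 0.56736758 -0.31859419  0.08584533] [-0.43755126 -0.24742323 -1.31763928] [-0.08503438  0.10561296  0.01877918]
```

{"api": "arm_command", "payload": {
  "increments": "1 0 0 2 0; 1 0 0 4 0; 1 0 0 6 0; 1 0 0 8 0; 1 0 0 10 0"
}}

```text
t: 40.15
tool_pos: [0.5675, -0.3189, 0.0781]
orientation: [2.308, 2.131, -0.0]
force: [-10.8, 5.8, 24.3]
opening: 0.0451
gripper_force: 40.0
```

{"api": "arm_command", "payload": {
  "increments": "1 0 0 1 0; 1 0 0 1 0"
}}

```text
t: 40.35
tool_pos: [0.5676, -0.3189, 0.0781]
orientation: [2.308, 2.13, -0.0]
force: [-10.2, 6.1, 19.2]
opening: 0.0454
gripper_force: 40.0
```

{"api": "arm_command", "payload": {
  "increments": "0 0 0 -3 0; 0 0 0 -3 0; 0 0 0 -3 0; 0 0 0 -3 0; 0 0 0 -3 0"
}}

```text
t: 40.85
tool_pos: [0.5673, -0.3186, 0.0777]
orientation: [-2.308, -2.13, 0.0]
force: [0.7, 0.2, 0.1]
opening: 0.0808
gripper_force: 0.0
```

{"api": "arm_command", "payload": {
  "increments": "0 0 0 0 0; 0 0 0 0 0; 0 0 0 0 0; 0 0 0 -40 0; 0 0 0 -65 0"
}}

```text
t: 41.35
tool_pos: [0.5676, -0.3187, 0.1445]
orientation: [2.308, 2.131, 0.0]
force: [0.0, 0.0, 0.9]
opening: 0.0929
gripper_force: 0.0
```

```bash
python3 - <<'E'
from lib import *
p,r,s=tool();print(p,s["opening"],s["force"],shift([.4252,-.3107,.143],np.radians(0.2)))
E
```

```text
[ 0.56755007 -0.31869881  0.14450115] 0.09285611243142271 [0.03064279 0.03934485 0.87994741] (array([  -3.4, -142.5,    1.5]), -0.083)
```

{"api": "arm_command", "payload": {
  "increments": "0 -1 -48 0 -0.04; 0 -2 -96 0 -0.083; 0 -3.4 -142.5 0 -0.083; 0 -3.4 -142.5 0 -0.083; 0 -3.4 -142.5 0 -0.083"
}}

```text
t: 41.85
tool_pos: [0.4246, -0.3108, 0.1434]
orientation: [2.219, 2.222, 0.0]
force: [0.2, -0.2, 0.3]
opening: 0.093
gripper_force: 0.0
```

{"api": "arm_command", "payload": {
  "increments": "0 0 0 0 0; 0 0 0 0 0"
}}

```text
t: 42.05
tool_pos: [0.4266, -0.3111, 0.1438]
orientation: [2.216, 2.225, 0.0]
force: [-0.4, -0.3, -0.7]
opening: 0.0929
gripper_force: 0.0
```

```bash
python3 - <<'E'
from lib import *
im=robot.read_camera("side")
for c in("red","blue"):
    b=blobs(mask(im,c,PS),PS,30)[0];q=np.array([plane("side",k,.048)[:2] for k in b[:,0]],np.float32)*1000;print(c,cv2.minAreaRect(q))
p,r,s=tool();print(p,s["opening"],s["t"],shift([.4252,-.3107,.0465],np.radians(.2)))
E
```

```text
red ((424.973876953125, -313.14599609375), (46.64827346801758, 34.43196487426758), 0.7609601020812988)
blue ((416.1716613769531, -395.3721923828125), (47.02668762207031, 33.62797164916992), 13.495572090148926)
[ 0.42648862 -0.3109797   0.14360852] 0.09300926776278132 42.1 (array([ 0.3, -1.4, 97.1]), 0.0)
```

{"api": "arm_command", "payload": {
  "increments": "0 0.2 -1 45 0; 0 0.2 -1 85 0; 0 0.2 -1 97 0; 0 0.2 -1 97 0; 0 0.2 -1 97 0"
}}

```text
t: 42.6
tool_pos: [0.4253, -0.3112, 0.0477]
orientation: [2.217, 2.224, 0.0]
force: [0.5, 0.0, 0.3]
opening: 0.093
gripper_force: 0.0
```

{"api": "arm_command", "payload": {
  "increments": "1 0 0 0 0; 1 0 0 0 0; 1 0 0 0 0; 1 0 0 0 0; 1 0 0 0 0"
}}

```text
t: 43.1
tool_pos: [0.4243, -0.3106, 0.0465]
orientation: [2.218, 2.224, 0.0]
force: [-0.0, -0.3, -0.0]
opening: 0.0572
gripper_force: 0.0
```

{"api": "arm_command", "payload": {
  "increments": "1 0 0 0 0; 1 0 0 0 0; 1 0 0 0 0; 1 0 0 0 0"
}}

```text
t: 43.5
tool_pos: [0.4242, -0.3105, 0.0462]
orientation: [-2.218, -2.225, 0.0]
force: [-0.1, 0.8, 0.1]
opening: 0.045
gripper_force: 40.0
```

{"api": "arm_command", "payload": {
  "increments": "1 0 0 -40 0; 1 0 0 -80 0; 1 0 0 -80 0.04; 1 0 0 -80 0.083; 1 0 0 -80 0.083"
}}

```text
t: 44.0
tool_pos: [0.4242, -0.3104, 0.1262]
orientation: [2.309, 2.13, -0.0]
force: [0.7, 0.1, -1.5]
opening: 0.0453
gripper_force: 40.0
```

{"api": "arm_command", "payload": {
  "increments": "1 0 0 0 0; 1 0 0 0 0; 1 0 0 0 0"
}}

```text
t: 44.3
tool_pos: [0.424, -0.3103, 0.1257]
orientation: [-2.307, -2.131, 0.0]
force: [-0.1, 0.2, -0.9]
opening: 0.0451
gripper_force: 40.0
```

```bash
python3 - <<'E'
from lib import *
p,r,s=tool();print(p,s["opening"],s["t"],shift([.5621,-.3850,.1265],np.radians(-4.6)))
E
```

```text
[ 0.42400268 -0.31031023  0.12571534] 0.045068038999118924 44.3 (array([-63.5, 143.6,  -0.9]), 0.001)
```

{"api": "arm_command", "payload": {
  "increments": "1 -16 36 0 0; 1 -32 72 0 0; 1 -48 108 0 0; 1 -63.5 143.4 0 0; 1 -63.5 143.4 0 0"
}}

```text
t: 44.8
tool_pos: [0.5644, -0.3862, 0.1231]
orientation: [-2.306, -2.13, 0.0]
force: [-1.0, 0.6, -1.6]
opening: 0.0449
gripper_force: 40.0
```

{"api": "arm_command", "payload": {
  "increments": "1 0 0 10 0; 1 0 0 20 0; 1 0 0 24 0; 1 0 0 24 0; 1 0 0 24 0"
}}

```text
t: 45.3
tool_pos: [0.5617, -0.3851, 0.1026]
orientation: [2.308, 2.13, 0.0]
force: [-0.5, -0.8, -2.1]
opening: 0.0451
gripper_force: 40.0
```

```bash
python3 - <<'E'
from lib import *
p,r,s,im,bl,roi=held("red");print(p,s["force"],shift([.5621,-.3850,p[2]],np.radians(-4.6)))
b=bl[0];q=np.array([plane("side",k,p[2]-.0462+.048)[:2] for k in b[:,0]],np.float32)*1000;print(cv2.minAreaRect(q))
E
```

```text
[ 0.561724   -0.38510617  0.10264448] [-0.51244137 -0.82396559 -2.09858874] (array([0.3, 0. , 0.4]), 0.0)
((561.4706420898438, -390.4879150390625), (29.068490982055664, 48.14713668823242), 85.9925308227539)
```

{"api": "arm_command", "payload": {
  "increments": "1 0.2 0 6 0; 1 0.2 0 11 0; 1 0.2 0 12 0; 1 0.2 0 14 0; 1 0.2 0 15 0"
}}

```text
t: 45.85
tool_pos: [0.562, -0.385, 0.0868]
orientation: [-2.308, -2.131, 0.0]
force: [-0.5, -0.1, -1.8]
opening: 0.0453
gripper_force: 40.0
```

```bash
python3 - <<'E'
from lib import *
p,r,s=tool();print(p,s["opening"],s["force"],s["wrist_torque"])
E
```

```text
[ 0.5620308  -0.3849881   0.08683816] 0.04533591931147152 [-0.53734284 -0.11542504 -1.84371794] [-0.1166352   0.08459422 -0.01949779]
```

{"api": "arm_command", "payload": {
  "increments": "1 0 0 2 0; 1 0 0 4 0; 1 0 0 6 0; 1 0 0 8 0; 1 0 0 10.5 0"
}}

```text
t: 46.35
tool_pos: [0.5622, -0.3853, 0.078]
orientation: [2.308, 2.13, -0.0]
force: [-7.7, 6.6, 21.2]
opening: 0.0453
gripper_force: 40.0
```

{"api": "arm_command", "payload": {
  "increments": "1 0 0 1 0; 1 0 0 1 0"
}}

```text
t: 46.55
tool_pos: [0.5625, -0.3854, 0.0781]
orientation: [2.307, 2.13, -0.0]
force: [-4.6, 2.5, 11.9]
opening: 0.045
gripper_force: 40.0
```

{"api": "arm_command", "payload": {
  "increments": "0 0 0 -3 0; 0 0 0 -3 0; 0 0 0 -3 0; 0 0 0 -3 0; 0 0 0 -3 0"
}}

```text
t: 47.05
tool_pos: [0.5619, -0.3849, 0.0782]
orientation: [-2.308, -2.13, 0.0]
force: [0.5, -0.1, 0.9]
opening: 0.0811
gripper_force: 0.0
```

{"api": "arm_command", "payload": {
  "increments": "0 0 0 0 0; 0 0 0 0 0; 0 0 0 0 0; 0 0 0 -40 0; 0 0 0 -65 0"
}}

```text
t: 47.55
tool_pos: [0.5621, -0.3851, 0.145]
orientation: [2.308, 2.131, -0.0]
force: [1.5, -0.4, 1.2]
opening: 0.0932
gripper_force: 0.0
```

{"api": "arm_command", "payload": {
  "increments": "0 -7 -48 0 -0.12; 0 -14 -96 0 -0.24; 0 -20 -144.5 0 -0.318; 0 -20 -144.5 0 -0.318; 0 -20 -144.5 0 -0.318"
}}

```text
t: 48.05
tool_pos: [0.4157, -0.3937, 0.1439]
orientation: [1.945, 2.466, 0.0]
force: [0.5, -0.3, 0.6]
opening: 0.093
gripper_force: 0.0
```

```bash
python3 - <<'E'
from lib import *
im=robot.read_camera("side")
b=blobs(mask(im,"blue",PS),PS,30)[0];q=np.array([plane("side",k,.048)[:2] for k in b[:,0]],np.float32)*1000;print(cv2.minAreaRect(q))
p,r,s=tool();print(p,s["opening"],s["t"],shift([.4164,-.3936,.0465],np.radians(13.6)))
E
```

```text
((416.1743469238281, -395.34112548828125), (47.02915573120117, 33.715145111083984), 13.365488052368164)
[ 0.41690707 -0.39386713  0.14430586] 0.09297347826896678 48.1 (array([ 0.5, -0.5, 97.8]), -0.001)
```

```bash
python3 - <<'E'
from lib import *
T=cv2.imread("pics/top0.png");roi=(455,315,495,345);x0,y0,x1,y1=roi
h=cv2.cvtColor(cv2.resize(T[y0:y1,x0:x1],None,fx=UP,fy=UP,interpolation=cv2.INTER_CUBIC),cv2.COLOR_BGR2HSV)
b=blobs(cv2.inRange(h[...,2],135,255),roi)[0];q=np.array([plane("top",k,.048)[:2] for k in b[:,0]],np.float32)*1000;print(cv2.boxPoints(cv2.minAreaRect(q)).round(0).tolist())
E
```

```text
[[306.0, -400.0], [317.0, -425.0], [356.0, -408.0], [345.0, -383.0]]
```

{"api": "arm_command", "payload": {
  "increments": "0.3 0 0 0 0; 0.3 0 0 0 0; 0.3 0 0 0 0; 0.3 0 0 0 0"
}}

```text
t: 48.5
tool_pos: [0.417, -0.3933, 0.1435]
orientation: [-1.941, -2.47, -0.0]
force: [0.3, 0.5, 0.4]
opening: 0.0672
gripper_force: 0.0
```

{"api": "arm_command", "payload": {
  "increments": "0.3 0 0 45 0; 0.3 0 0 85 0; 0.3 0 0 97 0; 0.3 0 0 97 0; 0.3 0 0 97 0"
}}

```text
t: 49.0
tool_pos: [0.4172, -0.3942, 0.0482]
orientation: [1.941, 2.468, -0.0]
force: [0.0, -0.4, 0.0]
opening: 0.0653
gripper_force: 0.0
```

{"api": "arm_command", "payload": {
  "increments": "1 0 0 0 0; 1 0 0 0 0; 1 0 0 0 0; 1 0 0 0 0; 1 0 0 0 0"
}}

```text
t: 49.5
tool_pos: [0.4172, -0.3943, 0.0482]
orientation: [1.941, 2.468, -0.001]
force: [0.2, 1.0, 6.1]
opening: 0.0454
gripper_force: 40.0
```

{"api": "arm_command", "payload": {
  "increments": "1 0 0 0 0; 1 0 0 0 0"
}}

```text
t: 49.7
tool_pos: [0.4172, -0.3943, 0.0482]
orientation: [1.941, 2.468, -0.001]
force: [-0.7, 0.9, 5.2]
opening: 0.0451
gripper_force: 40.0
```

{"api": "arm_command", "payload": {
  "increments": "1 0 0 -40 0; 1 0 0 -80 0; 1 0 0 -80 0.12; 1 0 0 -80 0.24; 1 0 0 -80 0.318"
}}

```text
t: 50.2
tool_pos: [0.4165, -0.3935, 0.1271]
orientation: [2.313, 2.125, 0.0]
force: [0.5, 0.0, -0.5]
opening: 0.0448
gripper_force: 40.0
```

{"api": "arm_command", "payload": {
  "increments": "1 0 0 0 0; 1 0 0 0 0; 1 0 0 0 0"
}}

```text
t: 50.5
tool_pos: [0.4164, -0.3933, 0.1265]
orientation: [-2.306, -2.133, -0.0]
force: [0.0, -0.7, -1.6]
opening: 0.0452
gripper_force: 40.0
```

```bash
python3 - <<'E'
from lib import *
p,r,s=tool();print(p,s["opening"],s["t"],shift([.5727,-.2535,.1265],np.radians(-4.6)))
E
```

```text
[ 0.41635992 -0.39332253  0.12648284] 0.04515897429472993 50.5 (array([151.6, 145. ,  -0. ]), 0.002)
```

{"api": "arm_command", "payload": {
  "increments": "1 30 29 0 0; 1 60 58 0 0; 1 90 87 0 0; 1 121 116 0 0; 1 151 145 0 0"
}}

```text
t: 51.0
tool_pos: [0.5722, -0.2536, 0.1268]
orientation: [-2.306, -2.13, 0.005]
force: [0.0, -1.4, -0.9]
opening: 0.0464
gripper_force: 38.7
```

{"api": "arm_command", "payload": {
  "increments": "1 0 0 10 0; 1 0 0 20 0; 1 0 0 22 0; 1 0 0 22 0; 1 0 0 22 0"
}}

```text
t: 51.5
tool_pos: [0.5724, -0.2555, 0.1047]
orientation: [-2.31, -2.129, 0.0]
force: [-0.3, 0.3, -1.5]
opening: 0.0465
gripper_force: 38.8
```

```bash
python3 - <<'E'
from lib import *
p,r,s,im,bl,roi=held("blue");print(p,s["force"],shift([.5727,-.2540,p[2]],np.radians(-4.6)))
for b in bl[:3]:
    q=np.array([plane("side",k,p[2]-.0482+.048)[:2] for k in b[:,0]],np.float32)*1000;print(cv2.minAreaRect(q))
cv2.imwrite("pics/b1.png",cv2.resize(im[roi[1]:roi[3]+20,roi[0]:roi[2]],None,fx=5,fy=5,interpolation=cv2.INTER_CUBIC))
E
```

```text
[ 0.57239494 -0.25545342  0.10470457] [-0.31033971  0.29697883 -1.4595686 ] (array([ 1.5, -0.1,  0.3]), -0.001)
((577.1437377929688, -257.546142578125), (25.796846389770508, 44.645843505859375), 63.44032287597656)
((543.7596435546875, -282.0339660644531), (46.69285202026367, 33.74049758911133), 85.44091033935547)
((582.3215942382812, -300.9634094238281), (25.948026657104492, 13.08838176727295), 49.0445556640625)
```

View pics/b1.png

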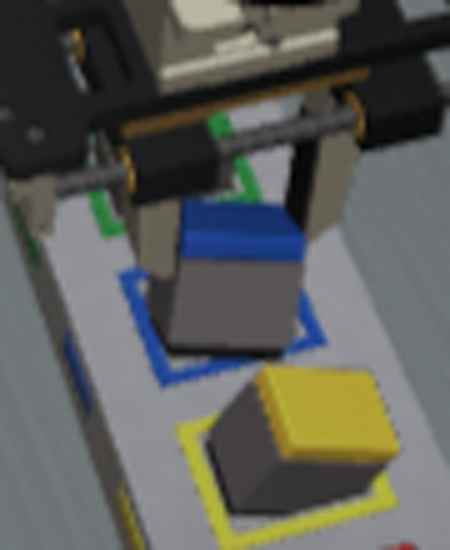

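The picture shows the blue plug pitched in the grip after it brushed the yellow plug. The yellow one, at crop (320,430), is now tipped in its socket. I'll lift clear, set blue on a free bench spot, and then look at the box.

{"api": "arm_command", "payload": {
  "increments": "1 0 0 -40 0; 1 0 0 -75 0; 1 0 0 -75 0"
}}

```text
t: 51.85
tool_pos: [0.5761, -0.2568, 0.1873]
orientation: [2.301, 2.123, 0.006]
force: [0.6, -1.3, -0.3]
opening: 0.0468
gripper_force: 38.8
```

{"api": "arm_command", "payload": {
  "increments": "1 4 -40 0 0; 1 8 -80 0 0; 1 12 -120 0 0; 1 13.5 -144 0 0; 1 13.5 -144 0 0"
}}

```text
t: 52.35
tool_pos: [0.428, -0.2294, 0.1793]
orientation: [-2.31, -2.129, 0.001]
force: [0.1, -0.5, -2.0]
opening: 0.0464
gripper_force: 38.8
```

{"api": "arm_command", "payload": {
  "increments": "1 0 0 40 0; 1 0 0 80 0; 1 0 0 115 0; 1 0 0 120 0; 1 0 0 120 0"
}}

```text
t: 52.85
tool_pos: [0.4301, -0.2292, 0.059]
orientation: [-2.307, -2.129, 0.001]
force: [0.1, 0.6, -0.6]
opening: 0.0463
gripper_force: 38.8
```

{"api": "arm_command", "payload": {
  "increments": "1 0 0 3 0; 1 0 0 6 0; 1 0 0 6 0"
}}

```text
t: 53.15
tool_pos: [0.4315, -0.2301, 0.0548]
orientation: [2.307, 2.129, 0.001]
force: [-0.4, -0.2, -2.2]
opening: 0.0467
gripper_force: 38.8
```

```bash
python3 - <<'E'
from lib import *
p,r,s=tool();print(p,s["opening"],s["force"])
i=snap();cv2.imwrite("pics/b2.png",np.hstack([cv2.resize(i["side"][300:480,240:440],(440,396),interpolation=cv2.INTER_CUBIC),cv2.resize(i["top"][210:300,380:480],(440*9//10-36,396),interpolation=cv2.INTER_CUBIC)]))
E
```

```text
[ 0.43147775 -0.23011261  0.05482271] 0.04674002966902812 [-0.36003759 -0.2114271  -2.16838265]
```

View pics/b2.png

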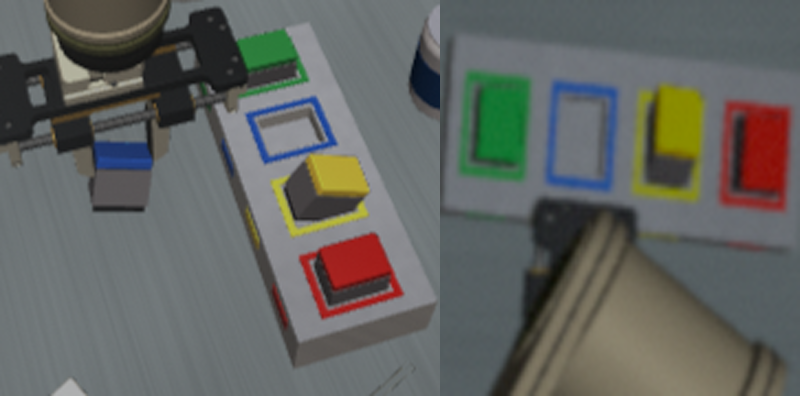

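Green and red sit home and the yellow plug leans toward +x. That was my 15th viewed picture, one over the limit of 14, so from here I work from numbers only.

{"api": "arm_command", "payload": {
  "increments": "1 0 0 2 0; 1 0 0 4 0; 1 0 0 5 0; 1 0 0 6 0; 1 0 0 6 0"
}}

```text
t: 53.75
tool_pos: [0.4308, -0.2297, 0.0481]
orientation: [2.308, 2.131, 0.0]
force: [-2.2, 1.8, 4.3]
opening: 0.0465
gripper_force: 39.3
```

{"api": "arm_command", "payload": {
  "increments": "0 0 0 0 0; 0 0 0 0 0; 0 0 0 0 0; 0 0 0 0 0; 0 0 0 0 0"
}}

```text
t: 54.25
tool_pos: [0.4306, -0.2295, 0.0476]
orientation: [2.309, 2.131, 0.0]
force: [0.1, -0.6, -0.1]
opening: 0.082
gripper_force: 0.0
```

{"api": "arm_command", "payload": {
  "increments": "0 0 0 0 0; 0 0 0 0 0; 0 0 0 0 0; 0 0 0 -50 0; 0 0 0 -100 0"
}}

```text
t: 54.75
tool_pos: [0.4289, -0.2285, 0.147]
orientation: [-2.305, -2.128, 0.002]
force: [0.5, -0.5, -0.3]
opening: 0.0931
gripper_force: 0.0
```

```bash
python3 - <<'E'
from lib import *
im=robot.read_camera("side");roi=(200,300,330,440)
for b in blobs(mask(im,"blue",roi),roi,60)[:2]:
    q=np.array([plane("side",k,.048)[:2] for k in b[:,0]],np.float32)*1000;print("blue",cv2.minAreaRect(q))
# yellow: cap top face by brightness
roi=(340,350,425,420);m=mask(im,"yellow",roi);b=blobs(m,roi,30)
for k in b[:2]: print("y",cen(k),cv2.contourArea(k),cv2.approxPolyDP(k,2.5,True)[:,0].round(1).tolist())
p,r,s=tool();print(p,s["t"])
E
```

```text
blue ((417.1787109375, -245.0101318359375), (34.84394073486328, 46.71194076538086), 56.97187805175781)
y [393.66893532 378.46892295] 336.90625 [[380.1000061035156, 370.3999938964844], [386.3999938964844, 385.8999938964844], [407.1000061035156, 386.6000061035156], [401.3999938964844, 371.3999938964844]]
y [380.56654898 396.45766084] 185.875 [[362.8999938964844, 382.1000061035156], [372.6000061035156, 407.1000061035156], [406.8999938964844, 397.1000061035156], [403.3999938964844, 391.1000061035156], [401.8999938964844, 396.3999938964844], [374.8999938964844, 403.6000061035156], [366.6000061035156, 384.6000061035156], [370.6000061035156, 380.1000061035156]]
[ 0.43377728 -0.23159998  0.15791818] 54.8
```

```bash
python3 - <<'E'
from lib import *
c,s=np.cos(np.radians(-4.6)),np.sin(np.radians(-4.6));o=np.array([.5673,-.3195])
for a,b in((-23,-16),(23,-16),(23,16),(-23,16)): print(proj("side",[o[0]+(c*a-s*b)/1e3,o[1]+(s*a+c*b)/1e3,.08]).round(1),end=" ")
print()
# intersect rays of cap corners with the plug's front/back vertical planes (box y = -16 / +16)
n=np.array([-s,c,0])
for p,off in(((380.1,370.4),.016),((401.4,371.4),.016),((386.4,385.9),-.016),((407.1,386.6),-.016)):
    e,d=ray("side",p);P=np.r_[o,0]+n*off;t=n@(P-e)/(n@d);X=e+t*d;print(f1(X),"box x",round(((X[:2]-o)@[c,s])*1000,1))
print(shift([.567,-.319,.15],np.radians(-4.6)))
E
```

```text
[375.6 393.2] [401.  386.3] [394.  370.2] [369.1 376.7] 
[ 564.7 -303.2   91.7] box x -3.9
[ 606.9 -306.6   68.6] box x 38.4
[ 560.9 -335.    95.3] box x -5.1
[ 601.  -338.3   72.8] box x 35.1
(array([-76.5, 139.7,   9.5]), 0.0)
```

{"api": "arm_command", "payload": {
  "increments": "0 -19 36 0 0; 0 -38 72 0 0; 0 -57 108 0 0; 0 -76 143 0 0; 0 -76 143 0 0"
}}

```text
t: 55.3
tool_pos: [0.5691, -0.3184, 0.1446]
orientation: [-2.308, -2.129, 0.001]
force: [-0.6, 0.5, -1.2]
opening: 0.0928
gripper_force: 0.0
```

{"api": "arm_command", "payload": {
  "increments": "0 0 0 0 0; 0 0 0 0 0; 0 0 0 0 0"
}}

```text
t: 55.6
tool_pos: [0.5666, -0.3163, 0.1485]
orientation: [2.308, 2.13, 0.0]
force: [-0.0, -0.8, -0.3]
opening: 0.093
gripper_force: 0.0
```

```bash
python3 - <<'E'
from lib import *
print(tool()[0],shift([.571,-.3188,.083],np.radians(-4.6)))
E
```

```text
[ 0.56658896 -0.3163245   0.14845153] (array([-2.1,  4.5, 65.5]), 0.0)
```

{"api": "arm_command", "payload": {
  "increments": "0 -2.1 4.5 0 0; 0 -2.1 4.5 30 0; 0 -2.1 4.5 55 0; 0 -2.1 4.5 65 0; 0 -2.1 4.5 65 0"
}}

```text
t: 56.1
tool_pos: [0.5702, -0.3183, 0.081]
orientation: [-2.306, -2.129, 0.001]
force: [0.2, -0.6, -0.4]
opening: 0.093
gripper_force: 0.0
```

{"api": "arm_command", "payload": {
  "increments": "1 0 0 0 0; 1 0 0 0 0; 1 0 0 0 0; 1 0 0 0 0; 1 0 0 0 0",
  "grip_force": 20
}}

```text
t: 56.6
tool_pos: [0.5716, -0.3193, 0.0832]
orientation: [2.308, 2.13, 0.0]
force: [0.4, -0.1, 0.1]
opening: 0.0577
gripper_force: 0.0
```

{"api": "arm_command", "payload": {
  "increments": "1 0 0 0 0; 1 0 0 0 0; 1 0 0 0 0; 1 0 0 0 0; 1 0 0 0 0"
}}

```text
t: 57.1
tool_pos: [0.573, -0.3201, 0.0847]
orientation: [2.305, 2.128, 0.002]
force: [3.0, -0.5, 5.4]
opening: 0.0325
gripper_force: 16.6
```

```bash
cat > yq.py <<'E'
from lib import *
p,r,s=tool();print(p,s["opening"],s["force"],s["wrist_torque"],s["t"])
im=robot.read_camera("side");roi=(340,340,425,420);m=mask(im,"yellow",roi)
for k in blobs(m,roi,30)[:2]: print("y",cen(k),cv2.contourArea(k),cv2.approxPolyDP(k,2.5,True)[:,0].round(1).tolist())
E
python3 yq.py
```

```text
[ 0.5730015  -0.32012252  0.08466771] 0.032530289004315496 [ 3.03626097 -0.46485845  5.37179374] [-0.23025625 -0.62883282  0.04006974] 57.1
y [380.5249027  396.49297331] 187.34375 [[362.8999938964844, 381.8999938964844], [372.6000061035156, 407.1000061035156], [406.8999938964844, 397.1000061035156], [403.6000061035156, 391.1000061035156], [401.8999938964844, 396.3999938964844], [374.8999938964844, 403.6000061035156], [366.6000061035156, 384.6000061035156], [370.6000061035156, 380.1000061035156]]
y [394.1126159 381.0498687] 160.65625 [[384.1000061035156, 375.6000061035156], [387.8999938964844, 385.1000061035156], [407.6000061035156, 386.6000061035156], [405.1000061035156, 382.1000061035156], [399.1000061035156, 381.8999938964844], [393.3999938964844, 371.3999938964844], [392.3999938964844, 374.8999938964844]]
```

{"api": "arm_command", "payload": {
  "increments": "0 0 0 0 0; 0 0 0 0 0; 0 0 0 0 0; 0 0 0 0 0; 0 0 0 0 0"
}}

```text
t: 57.65
tool_pos: [0.5709, -0.3189, 0.082]
orientation: [-2.308, -2.13, 0.001]
force: [0.3, 0.3, 0.3]
opening: 0.0681
gripper_force: 0.0
```

{"api": "arm_command", "payload": {
  "increments": "0 0 0 0 0; 0 0 0 0 0; 0 0 0 0 0; 0 0 0 0 0; 0 0 0 0 0"
}}

```text
t: 58.15
tool_pos: [0.5714, -0.3192, 0.0827]
orientation: [2.308, 2.131, 0.0]
force: [-0.8, -1.2, -0.3]
opening: 0.0926
gripper_force: 0.0
```

```bash
cat >> yq.py <<'E'
top=robot.read_camera("top");roi=(425,220,470,275)
for k in blobs(mask(top,"yellow",roi),roi,15)[:2]: print("ytop",cen(k),cv2.contourArea(k),cv2.approxPolyDP(k,1.5,True)[:,0].round(1).tolist())
E
python3 yq.py
```

```text
[ 0.57138629 -0.31917584  0.08265521] 0.09264955183420041 [-0.77344292 -1.22883378 -0.25007685] [-0.07373998  0.07579421  0.01356013] 58.15
y [393.25218787 378.8493036 ] 321.96875 [[379.8999938964844, 371.3999938964844], [385.8999938964844, 385.8999938964844], [406.3999938964844, 386.6000061035156], [399.8999938964844, 371.3999938964844]]
y [380.63205034 396.38367629] 190.59375 [[364.6000061035156, 381.1000061035156], [372.6000061035156, 407.1000061035156], [406.8999938964844, 397.1000061035156], [403.6000061035156, 390.8999938964844], [401.8999938964844, 396.3999938964844], [374.8999938964844, 403.6000061035156], [366.6000061035156, 384.3999938964844], [370.1000061035156, 379.6000061035156]]
ytop [436.57617994 232.98665192] 17.65625 [[438.8999938964844, 230.89999389648438], [435.1000061035156, 230.89999389648438], [435.1000061035156, 236.39999389648438]]
```

{"api": "arm_command", "payload": {
  "increments": "0 0 5 3 0; 0 0 10 3 0; 0 0 15 3 0; 0 0 20 3 0; 0 0 20 3 0"
}}

```text
t: 58.75
tool_pos: [0.5921, -0.3208, 0.0797]
orientation: [2.308, 2.131, 0.0]
force: [0.0, -0.3, 0.4]
opening: 0.0928
gripper_force: 0.0
```

{"api": "arm_command", "payload": {
  "increments": "0 0 2 0 0; 0 0 4 0 0; 0 0 6 0 0; 0 0 6 0 0"
}}

```text
t: 59.15
tool_pos: [0.5975, -0.3213, 0.0797]
orientation: [2.308, 2.131, 0.0]
force: [-0.8, -0.4, -0.4]
opening: 0.0928
gripper_force: 0.0
```

```bash
python3 yq.py
```

```text
[ 0.5974605  -0.32128672  0.07968844] 0.09276680526345069 [-0.79379333 -0.39499318 -0.3516057 ] [-0.11339512  0.04871885  0.00732032] 59.15
y [394.58309577 379.65987982] 279.53125 [[382.3999938964844, 377.1000061035156], [386.8999938964844, 386.3999938964844], [406.6000061035156, 386.1000061035156], [399.8999938964844, 371.3999938964844], [389.1000061035156, 370.6000061035156], [387.6000061035156, 375.6000061035156]]
y [381.32129726 397.26247033] 179.90625 [[362.8999938964844, 382.1000061035156], [372.6000061035156, 407.1000061035156], [406.8999938964844, 397.1000061035156], [403.3999938964844, 390.8999938964844], [401.8999938964844, 396.3999938964844], [374.8999938964844, 403.6000061035156], [368.1000061035156, 382.6000061035156]]
```

{"api": "arm_command", "payload": {
  "increments": "0 0 3 0 0; 0 0 6 0 0; 0 0 9 0 0; 0 0 9 0 0"
}}

```text
t: 59.65
tool_pos: [0.6032, -0.3226, 0.081]
orientation: [-2.306, -2.127, 0.008]
force: [-19.2, 2.0, 17.8]
opening: 0.0928
gripper_force: 13.1
```

```bash
python3 yq.py
```

```text
[ 0.60318599 -0.32258785  0.08099437] 0.09283772457218228 [-19.178411     1.9897152   17.82682621] [ 0.40161689  4.44864788 -0.04749812] 59.65
y [380.56610898 396.79279947] 179.3125 [[362.8999938964844, 382.1000061035156], [372.6000061035156, 407.1000061035156], [406.8999938964844, 397.1000061035156], [403.6000061035156, 392.1000061035156], [401.8999938964844, 396.3999938964844], [374.8999938964844, 403.6000061035156], [366.6000061035156, 384.6000061035156], [369.3999938964844, 381.6000061035156]]
```

{"api": "arm_command", "payload": {
  "increments": "0 0 -6 0 0; 0 0 -14 0 0; 0 0 -18 -10 0; 0 0 -18 -60 0; 0 0 -18 -60 0"
}}

```text
t: 60.25
tool_pos: [0.5918, -0.3227, 0.1483]
orientation: [2.3, 2.123, 0.005]
force: [1.3, -0.5, 1.9]
opening: 0.093
gripper_force: 0.0
```

```bash
sed -i 's/roi=(340,340,425,420)/roi=(330,320,450,425)/' yq.py; python3 yq.py
```

```text
[ 0.59175829 -0.32267665  0.14826473] 0.0930229587429949 [ 1.29709872 -0.54750555  1.8670064 ] [-0.06129022  0.01826437  0.02501058] 60.25
y [393.21106795 378.86250121] 323.78125 [[380.1000061035156, 370.6000061035156], [385.8999938964844, 385.8999938964844], [406.3999938964844, 386.8999938964844], [399.8999938964844, 371.3999938964844]]
y [380.46304519 396.32830237] 191.78125 [[362.8999938964844, 382.1000061035156], [372.6000061035156, 407.1000061035156], [406.8999938964844, 397.1000061035156], [403.6000061035156, 390.8999938964844], [401.8999938964844, 396.3999938964844], [374.8999938964844, 403.6000061035156], [366.6000061035156, 384.6000061035156], [370.6000061035156, 380.1000061035156]]
```

```bash
python3 - <<'E'
from lib import *
print(shift([.4175,-.2425,.15],np.radians(-33)))
E
```

```text
(array([  64.9, -178.1,   -8.1]), 0.496)
```

{"api": "arm_command", "payload": {
  "increments": "0 13 -36 0 0.1; 0 26 -72 0 0.2; 0 39 -108 0 0.3; 0 52 -144 0 0.4; 0 65 -180 0 0.496"
}}

```text
t: 60.85
tool_pos: [0.4121, -0.2401, 0.1383]
orientation: [-2.762, -1.493, 0.001]
force: [-0.6, -1.0, 0.8]
opening: 0.0929
gripper_force: 0.0
```

{"api": "arm_command", "payload": {
  "increments": "0 0 0 0 0; 0 0 0 0 0; 0 0 0 0 0"
}}

```text
t: 61.15
tool_pos: [0.4148, -0.2417, 0.1398]
orientation: [2.76, 1.5, 0.001]
force: [0.2, -1.0, -0.2]
opening: 0.093
gripper_force: 0.0
```

```bash
python3 yq.py; python3 - <<'E'
from lib import *
im=snap();roi=(200,300,330,440)
b=blobs(mask(im["side"],"blue",roi),roi,60)[0]
q=np.array([plane("side",k,.048)[:2] for k in b[:,0]],np.float32)*1000;print("blue",cv2.minAreaRect(q))
print(shift([.4175,-.2425,.047],np.radians(-33)))
r=(425,220,470,275)
for k in blobs(mask(im["top"],"yellow",r,90,40),r,15)[:3]:print(cen(k),cv2.contourArea(k),cv2.approxPolyDP(k,1.,True)[:,0].round(1).tolist())
E
```

```text
[ 0.41477626 -0.24173153  0.13981778] 0.09300360380328801 [ 0.20820436 -0.9704653  -0.16251168] [-0.04948841  0.12108142  0.00330351] 61.15
y [393.19032619 378.85939059] 323.65625 [[380.1000061035156, 370.6000061035156], [385.3999938964844, 385.6000061035156], [406.3999938964844, 386.6000061035156], [399.8999938964844, 371.3999938964844]]
y [380.44059965 396.33668817] 191.34375 [[362.8999938964844, 382.1000061035156], [372.6000061035156, 407.1000061035156], [406.8999938964844, 397.1000061035156], [403.6000061035156, 390.8999938964844], [401.8999938964844, 396.3999938964844], [374.8999938964844, 403.6000061035156], [366.6000061035156, 384.6000061035156], [370.6000061035156, 380.1000061035156]]
ytop [443.07072088 242.30731218] 428.4375 [[435.3999938964844, 230.60000610351562], [433.1000061035156, 252.60000610351562], [450.6000061035156, 254.89999389648438], [452.6000061035156, 232.39999389648438], [446.8999938964844, 229.89999389648438]]
blue ((417.21697998046875, -244.96841430664062), (34.92654800415039, 46.741641998291016), 57.23988342285156)
(array([ 0.8,  2.7, 92.7]), 0.0)
[443.06840055 242.31344744] 443.21875 [[435.3999938964844, 230.39999389648438], [433.1000061035156, 253.10000610351562], [450.6000061035156, 255.10000610351562], [452.8999938964844, 232.39999389648438], [447.6000061035156, 229.89999389648438]]
```

```bash
python3 - <<'E'
from lib import *
for n,t,s in(("-x+y",(440.3,246),(380,371)),("+x+y",(440.3,230),(400,371.4)),("+x-y",(453,231),(406.4,386.8)),("-x-y",(452.4,246.4),(386,386))): print(n,f1(tri(t,s)[0]),tri(t,s)[1].round(1))
E
```

```text
-x+y [ 559.4 -304.8   94.9] 7.3
+x+y [ 601.7 -308.    73.8] 1.8
+x-y [ 597.9 -340.8   78.5] 0.6
-x-y [ 557.2 -335.7   98.2] 4.4
```

{"api": "arm_command", "payload": {
  "increments": "0.45 0 0 -10 0.14; 0.45 0 0 -10 0.28; 0.45 0 0 -10 0.42; 0.45 0 0 -10 0.56; 0.45 0 0 -10 0.7"
}}

```text
t: 61.85
tool_pos: [0.4145, -0.2415, 0.1496]
orientation: [-3.109, -0.453, 0.0]
force: [-0.4, -0.2, -0.2]
opening: 0.0579
gripper_force: 0.0
```

{"api": "arm_command", "payload": {
  "increments": "0.45 0 0 0 0.14; 0.45 0 0 0 0.28; 0.45 0 0 0 0.375; 0.45 0 0 0 0.375; 0.45 0 0 0 0.375"
}}

```text
t: 62.35
tool_pos: [0.4144, -0.2415, 0.1496]
orientation: [-3.139, 0.121, 0.0]
force: [-0.5, 0.2, -0.4]
opening: 0.0513
gripper_force: 0.0
```

```bash
python3 - <<'E'
from lib import *
p,r,s=tool();print(p,s["q"][5],s["opening"],shift([.579,-.3203,.150],np.radians(85.4)))
E
```

```text
[ 0.4143576  -0.24148293  0.14957925] 1.0132033999073085 0.05127888124940775 (array([170.2,  65.9,  -0.4]), 0.003)
```

{"api": "arm_command", "payload": {
  "increments": "0.45 42 16 0 0; 0.45 85 33 0 0; 0.45 127 49 0 0; 0.45 170 66 0 0; 0.45 170 66 0 0"
}}

```text
t: 62.85
tool_pos: [0.581, -0.3219, 0.1451]
orientation: [-3.137, 0.121, 0.005]
force: [-0.5, 0.9, -0.4]
opening: 0.0509
gripper_force: 0.0
```

{"api": "arm_command", "payload": {
  "increments": "0.45 0 0 0 0; 0.45 0 0 0 0; 0.45 0 0 0 0"
}}

```text
t: 63.15
tool_pos: [0.5778, -0.3205, 0.1509]
orientation: [3.138, -0.125, 0.002]
force: [0.5, 0.9, 0.8]
opening: 0.0512
gripper_force: 0.0
```

```bash
python3 - <<'E'
from lib import *
p,r,s=tool();print(p,s["opening"],shift([.579,-.3203,.081],np.radians(85.4)))
E
```

```text
[ 0.5777935  -0.32052346  0.15086644] 0.051231685025560324 (array([ 1.1, -0.4, 69.9]), 0.001)
```

{"api": "arm_command", "payload": {
  "increments": "0.45 0.6 0 25 0; 0.45 0.6 0 45 0; 0.45 0.6 0 60 0; 0.45 0.6 0 70 0; 0.45 0.6 0 70 0",
  "grip_force": 25
}}

```text
t: 63.65
tool_pos: [0.5778, -0.3202, 0.0785]
orientation: [-3.138, 0.126, 0.003]
force: [-0.1, 1.4, 0.1]
opening: 0.0515
gripper_force: 0.0
```

{"api": "arm_command", "payload": {
  "increments": "1 0 0 0 0; 1 0 0 0 0; 1 0 0 0 0; 1 0 0 0 0; 1 0 0 0 0"
}}

```text
t: 64.15
tool_pos: [0.5796, -0.3213, 0.0808]
orientation: [3.138, -0.126, 0.003]
force: [0.3, 1.2, 4.5]
opening: 0.0318
gripper_force: 24.9
```

{"api": "arm_command", "payload": {
  "increments": "1 0 0 -10 0; 1 0 0 -20 0; 1 0 0 -40 0; 1 0 0 -60 0; 1 0 0 -80 0"
}}

```text
t: 64.65
tool_pos: [0.5788, -0.3208, 0.161]
orientation: [3.139, -0.126, -0.0]
force: [0.3, -0.2, -1.4]
opening: 0.0315
gripper_force: 24.9
```

```bash
python3 - <<'E'
from lib import *
p,r,s,im,bl,roi=held("yellow");print(p,s["opening"],s["force"],shift([.425,-.150,p[2]],np.radians(85.4)),roi)
for k in bl[:3]: print(cen(k),cv2.contourArea(k),cv2.approxPolyDP(k,2.5,True)[:,0].round(1).tolist())
E
```

```text
[ 0.578762   -0.32075595  0.16103868] 0.03154588459303352 [ 0.34961157 -0.16636726 -1.35665322] (array([-168.7, -158.8,    3.3]), 0.0) (np.int64(351), np.int64(308), np.int64(441), np.int64(398))
[391.17752486 353.58808652] 119.4375 [[384.3999938964844, 344.3999938964844], [390.3999938964844, 361.1000061035156], [396.6000061035156, 361.1000061035156], [397.6000061035156, 352.3999938964844], [392.3999938964844, 352.6000061035156], [388.3999938964844, 344.3999938964844]]
[371.9502605  384.31908336] 100.96875 [[388.3999938964844, 376.6000061035156], [363.1000061035156, 381.6000061035156], [368.3999938964844, 397.3999938964844], [371.6000061035156, 397.3999938964844], [366.8999938964844, 383.3999938964844]]
[400.84528131 387.58503479] 68.875 [[395.8999938964844, 376.3999938964844], [402.6000061035156, 394.6000061035156], [399.6000061035156, 397.3999938964844], [406.8999938964844, 397.3999938964844]]
```

{"api": "arm_command", "payload": {
  "increments": "1 -34 -32 0 0; 1 -68 -64 0 0; 1 -102 -96 0 0; 1 -136 -128 0 0; 1 -169 -159 0 0"
}}

```text
t: 65.2
tool_pos: [0.4217, -0.1475, 0.1593]
orientation: [-3.139, 0.126, 0.0]
force: [-0.2, 1.2, -0.3]
opening: 0.032
gripper_force: 24.9
```

{"api": "arm_command", "payload": {
  "increments": "1 0 0 40 0; 1 0 0 75 0; 1 0 0 100 0; 1 0 0 104 0; 1 0 0 104 0"
}}

```text
t: 65.7
tool_pos: [0.4226, -0.1485, 0.0554]
orientation: [-3.138, 0.126, 0.002]
force: [-0.1, 0.6, -1.2]
opening: 0.0316
gripper_force: 24.9
```

{"api": "arm_command", "payload": {
  "increments": "1 0 0 3 0; 1 0 0 6 0; 1 0 0 8 0; 1 0 0 10 0; 1 0 0 10 0"
}}

```text
t: 66.2
tool_pos: [0.4252, -0.1495, 0.0482]
orientation: [3.138, -0.126, 0.006]
force: [-2.9, 2.1, 14.5]
opening: 0.032
gripper_force: 25.0
```

```bash
python3 - <<'E'
from lib import *
p,r,s=tool();print(p,s["opening"],s["force"])
E
```

```text
[ 0.42524637 -0.14947681  0.04820451] 0.03201792542799013 [-2.92511458  2.05489483 14.4656961 ]
```

Contact pressed at 14 N. Now I release, and it should settle upright.

{"api": "arm_command", "payload": {
  "increments": "0.45 0 0 0 0; 0.45 0 0 0 0; 0.45 0 0 0 0; 0.45 0 0 0 0; 0.45 0 0 0 0"
}}

```text
t: 66.7
tool_pos: [0.423, -0.1487, 0.0454]
orientation: [-3.139, 0.126, 0.001]
force: [0.5, 0.7, -0.2]
opening: 0.0512
gripper_force: 0.0
```

{"api": "arm_command", "payload": {
  "increments": "0.45 0 0 -50 0; 0.45 0 0 -100 0; 0.45 0 0 -100 0; 0.45 0 0 -100 0; 0.45 0 0 -100 0"
}}

```text
t: 67.2
tool_pos: [0.4224, -0.1484, 0.1443]
orientation: [-3.138, 0.126, 0.003]
force: [1.0, -0.1, -0.0]
opening: 0.0509
gripper_force: 0.0
```

```bash
cat > bq.py <<'E'
from lib import *
im=snap()["side"];roi=(200,290,335,440)
for c in("yellow","blue"):
    for b in blobs(mask(im,c,roi),roi,60)[:1]:
        q=np.array([plane("side",k,.048)[:2] for k in b[:,0]],np.float32)*1000;print(c,cv2.minAreaRect(q))
p,r,s=tool();print(p,s["opening"],s["force"],s["t"],s["q"][5])
E
python3 bq.py; python3 -c "
from lib import *
print(shift([.4175,-.2425,.150],np.radians(-33)))"
```

```text
yellow ((401.7587890625, -148.38153076171875), (33.320377349853516, 45.738704681396484), 84.99032592773438)
blue ((417.1921081542969, -245.0188446044922), (34.843936920166016, 46.679866790771484), 56.97187042236328)
[ 0.42198986 -0.14822699  0.14375516] 0.05085089017450803 [-0.33231884 -0.0211614  -0.42860154] 67.3 1.1984949860089675
(array([ 3.1, 94.3, -6.4]), -1.075)
```

{"api": "arm_command", "payload": {
  "increments": "0 0 0 0 -0.14; 0 0 0 0 -0.28; 0 0 0 0 -0.42; 0 0 0 0 -0.56; 0 0 0 0 -0.7"
}}

```text
t: 67.8
tool_pos: [0.4222, -0.1483, 0.144]
orientation: [-2.987, -0.966, 0.003]
force: [-0.3, 0.0, 0.1]
opening: 0.0869
gripper_force: 0.0
```

{"api": "arm_command", "payload": {
  "increments": "0 0 0 0 -0.14; 0 0 0 0 -0.28; 0 0 0 0 -0.42; 0 0 0 0 -0.56; 0 0 0 0 -0.7"
}}

```text
t: 68.3
tool_pos: [0.4222, -0.1483, 0.144]
orientation: [-2.474, -1.931, 0.002]
force: [-0.2, -0.3, -0.6]
opening: 0.093
gripper_force: 0.0
```

{"api": "arm_command", "payload": {
  "increments": "0 0 0 0 -0.14; 0 0 0 0 -0.168; 0 0 0 0 -0.168; 0 0 0 0 -0.168; 0 0 0 0 -0.168"
}}

```text
t: 68.8
tool_pos: [0.423, -0.1487, 0.1454]
orientation: [-2.314, -2.125, 0.0]
force: [-0.8, 0.5, 0.1]
opening: 0.0928
gripper_force: 0.0
```

```bash
python3 bq.py; python3 -c "
from lib import *
print(shift([.4018,-.1458,.0465],np.radians(-4.8)))
im=snap()
P,e,*k=plug(im,'yellow');print(f1(P),e,k)"
```

```text
yellow ((401.6658935546875, -148.4681396484375), (33.19331741333008, 45.63208770751953), 85.14043426513672)
blue ((417.1463928222656, -244.98648071289062), (34.86765670776367, 46.50832748413086), 56.78659439086914)
[ 0.4230971  -0.1487653   0.14557359] 0.09300597553216088 [-0.19080988  0.24482439 -0.33658544] 68.9 -0.36826960240653794
(array([  1.2, -21.5,  99.1]), -0.0)Traceback (most recent call last):
  File "<string>", line 5, in <module>
    P,e,*k=plug(im,'yellow');print(f1(P),e,k)
           ~~~~^^^^^^^^^^^^^
  File "lib.py", line 40, in plug
    a=blobs(mask(im["top"],c,PT),PT,60)[0];b=blobs(mask(im["side"],c,PS),PS,60)[0]
      ~~~~~~~~~~~~~~~~~~~~~~~~~~~~~~~~~^^^
IndexError: list index out of range
```

{"api": "arm_command", "payload": {
  "increments": "0 1.2 -21.5 0 0; 0 1.2 -21.5 45 0; 0 1.2 -21.5 85 0; 0 1.2 -21.5 98 0; 0 1.2 -21.5 98 0",
  "grip_force": 40
}}

```text
t: 69.5
tool_pos: [0.4, -0.1449, 0.0458]
orientation: [-2.309, -2.124, 0.003]
force: [0.7, 0.3, 1.0]
opening: 0.0932
gripper_force: 0.0
```

{"api": "arm_command", "payload": {
  "increments": "1 0 0 0 0; 1 0 0 0 0; 1 0 0 0 0; 1 0 0 0 0; 1 0 0 0 0"
}}

```text
t: 70.0
tool_pos: [0.4023, -0.146, 0.0483]
orientation: [2.311, 2.127, 0.001]
force: [-0.0, -0.0, -0.2]
opening: 0.0574
gripper_force: 0.0
```

{"api": "arm_command", "payload": {
  "increments": "1 0 0 0 0; 1 0 0 0 0; 1 0 0 0 0; 1 0 0 0 0"
}}

```text
t: 70.4
tool_pos: [0.4018, -0.1458, 0.0478]
orientation: [2.312, 2.127, -0.0]
force: [-0.6, 0.1, 1.6]
opening: 0.0455
gripper_force: 40.0
```

```bash
python3 bq.py
```

```text
yellow ((403.0766296386719, -148.71533203125), (33.618717193603516, 46.60639572143555), 84.69196319580078)
blue ((417.2005615234375, -245.02023315429688), (34.885154724121094, 46.60386657714844), 56.6480712890625)
[ 0.40186374 -0.14584888  0.04776237] 0.04553138250305903 [-1.46533431  0.14761116  3.27356696] 70.5 -0.3851379514989185
```

{"api": "arm_command", "payload": {
  "increments": "1 0 0 -40 0; 1 0 0 -80 0; 1 0 0 -110 0; 1 0 0 -110 0; 1 0 0 -110 0"
}}

```text
t: 71.0
tool_pos: [0.4021, -0.1459, 0.1577]
orientation: [2.311, 2.127, 0.001]
force: [-0.5, 0.5, -2.0]
opening: 0.045
gripper_force: 40.0
```

{"api": "arm_command", "payload": {
  "increments": "1 0 0 0 0; 1 0 0 0 0"
}}

```text
t: 71.2
tool_pos: [0.4007, -0.1453, 0.1557]
orientation: [-2.309, -2.125, 0.002]
force: [0.5, 0.5, -1.0]
opening: 0.0451
gripper_force: 40.0
```

```bash
python3 -c "
from lib import *
p,r,s=tool();print(p,s['opening'],s['force'],shift([.5675,-.3190,p[2]],np.radians(-4.6)))"
```

```text
[ 0.40067809 -0.14525113  0.15568434] 0.04512012810790552 [ 0.54581202  0.4899662  -1.03181033] (array([-159.3,  180.7,   -0.8]), -0.003)
```

{"api": "arm_command", "payload": {
  "increments": "1 -31 35 0 0; 1 -62 70 0 0; 1 -93 105 0 0; 1 -124 140 0 0; 1 -155 174 0 0"
}}

```text
t: 71.7
tool_pos: [0.5628, -0.3156, 0.1554]
orientation: [-2.31, -2.126, 0.001]
force: [0.8, -0.4, -0.4]
opening: 0.0451
gripper_force: 40.0
```

{"api": "arm_command", "payload": {
  "increments": "1 -4 5.3 0 -0.002; 1 -4 5.3 25 -0.002; 1 -4 5.3 50 -0.002; 1 -4 5.3 55 -0.002; 1 -4 5.3 55 -0.002"
}}

```text
t: 72.2
tool_pos: [0.566, -0.318, 0.1008]
orientation: [-2.307, -2.127, 0.001]
force: [0.6, -0.6, -1.2]
opening: 0.0456
gripper_force: 40.0
```

{"api": "arm_command", "payload": {
  "increments": "1 0 0 0 0; 1 0 0 0 0"
}}

```text
t: 72.4
tool_pos: [0.5681, -0.3195, 0.1045]
orientation: [2.308, 2.128, 0.001]
force: [-0.0, -0.6, -1.4]
opening: 0.0455
gripper_force: 40.0
```

```bash
python3 - <<'E'
from lib import *
p,r,s,im,bl,roi=held("yellow");print(p,s["opening"],s["force"],shift([.5675,-.3187,.0878],np.radians(-4.6)))
for b in bl[:1]:
    q=np.array([plane("side",k,p[2]-.0478+.048)[:2] for k in b[:,0]],np.float32)*1000;print(cv2.minAreaRect(q))
E
```

```text
[ 0.56812276 -0.31952461  0.10445619] 0.04551847561915583 [-0.00727529 -0.63422936 -1.41607126] (array([ 0.8, -0.7, 16.6]), -0.001)
((568.7576904296875, -321.98876953125), (32.568817138671875, 47.08359909057617), 85.94261932373047)
```

{"api": "arm_command", "payload": {
  "increments": "1 0.5 -0.2 5 0; 1 0.5 -0.2 9 0; 1 0.5 -0.2 12 0; 1 0.5 -0.2 14 0; 1 0.5 -0.2 14 0"
}}

```text
t: 72.95
tool_pos: [0.567, -0.3185, 0.0881]
orientation: [-2.309, -2.129, 0.0]
force: [0.9, -0.2, -0.8]
opening: 0.0454
gripper_force: 40.0
```

{"api": "arm_command", "payload": {
  "increments": "1 0 0 1 0; 1 0 0 2 0; 1 0 0 2 0"
}}

```text
t: 73.25
tool_pos: [0.5671, -0.3186, 0.0865]
orientation: [-2.309, -2.129, 0.0]
force: [0.4, -1.0, -1.7]
opening: 0.045
gripper_force: 40.0
```

{"api": "arm_command", "payload": {
  "increments": "1 0 0 2 0; 1 0 0 4 0; 1 0 0 6 0; 1 0 0 8 0; 1 0 0 9.5 0"
}}

```text
t: 73.75
tool_pos: [0.5672, -0.3189, 0.0797]
orientation: [2.309, 2.129, -0.0]
force: [-12.2, 6.2, 25.5]
opening: 0.045
gripper_force: 40.0
```

{"api": "arm_command", "payload": {
  "increments": "1 0 0 0.5 0; 1 0 0 0.5 0"
}}

```text
t: 73.95
tool_pos: [0.5672, -0.3189, 0.0797]
orientation: [2.309, 2.129, -0.001]
force: [-10.6, 5.3, 20.0]
opening: 0.0453
gripper_force: 40.0
```

{"api": "arm_command", "payload": {
  "increments": "0 0 0 -3 0; 0 0 0 -3 0; 0 0 0 -3 0; 0 0 0 -3 0; 0 0 0 -3 0"
}}

```text
t: 74.45
tool_pos: [0.5669, -0.3185, 0.0791]
orientation: [-2.309, -2.129, 0.0]
force: [0.4, -0.3, 0.4]
opening: 0.0808
gripper_force: 0.0
```

{"api": "arm_command", "payload": {
  "increments": "0 0 0 0 0; 0 0 0 0 0; 0 0 0 0 0; 0 0 0 -40 0; 0 0 0 -75 0"
}}

```text
t: 74.95
tool_pos: [0.5663, -0.318, 0.1543]
orientation: [-2.308, -2.128, 0.001]
force: [1.3, -0.2, 1.1]
opening: 0.0932
gripper_force: 0.0
```

{"api": "arm_command", "payload": {
  "increments": "0 16 -39 0 0.12; 0 32 -78 0 0.25; 0 48 -117 0 0.37; 0 64 -155 0 0.496; 0 64 -155 0 0.496"
}}

```text
t: 75.45
tool_pos: [0.4132, -0.2393, 0.1527]
orientation: [-2.761, -1.489, 0.004]
force: [0.2, 0.0, -0.3]
opening: 0.0932
gripper_force: 0.0
```

{"api": "arm_command", "payload": {
  "increments": "0 0 0 0 0; 0 0 0 0 0; 0 0 0 0 0"
}}

```text
t: 75.75
tool_pos: [0.419, -0.243, 0.1553]
orientation: [2.76, 1.498, 0.001]
force: [0.6, 1.0, 0.1]
opening: 0.0929
gripper_force: 0.0
```

```bash
python3 bq.py; python3 -c "
from lib import *
print(shift([.4175,-.2425,.0475],np.radians(-33)))"
```

```text
blue ((417.1921691894531, -245.0188751220703), (34.843936920166016, 46.67985534667969), 56.97184371948242)
[ 0.41864141 -0.24275906  0.15481047] 0.09301679635423071 [-0.288676   -0.03889214 -0.66540559] 75.85 -0.054991114063771294
(array([ -0.4,  -1.1, 107.3]), -0.001)
```

{"api": "arm_command", "payload": {
  "increments": "0 0 -0.5 45 0; 0 0 -0.5 90 0; 0 0 -0.5 107 0; 0 0 -0.5 107 0; 0 0 -0.5 107 0"
}}

```text
t: 76.35
tool_pos: [0.4179, -0.2423, 0.048]
orientation: [-2.761, -1.498, 0.0]
force: [-0.3, -0.6, 1.0]
opening: 0.0932
gripper_force: 0.0
```

{"api": "arm_command", "payload": {
  "increments": "1 0 0 0 0; 1 0 0 0 0; 1 0 0 0 0; 1 0 0 0 0; 1 0 0 0 0"
}}

```text
t: 76.85
tool_pos: [0.4176, -0.2421, 0.048]
orientation: [2.761, 1.497, 0.0]
force: [0.5, -0.0, 0.4]
opening: 0.0575
gripper_force: 0.0
```

{"api": "arm_command", "payload": {
  "increments": "1 0 0 0 0; 1 0 0 0 0; 1 0 0 0 0; 1 0 0 0 0"
}}

```text
t: 77.25
tool_pos: [0.4174, -0.242, 0.0477]
orientation: [-2.762, -1.498, 0.0]
force: [-1.3, 0.4, 2.1]
opening: 0.0448
gripper_force: 40.0
```

```bash
python3 bq.py
```

```text
blue ((417.32037353515625, -245.01014709472656), (34.88880920410156, 47.32075500488281), 56.9827995300293)
[ 0.41743239 -0.24201139  0.047699  ] 0.04485643231083457 [-0.59433739 -0.04792589  0.65359833] 77.35 -0.05470633556097341
```

{"api": "arm_command", "payload": {
  "increments": "1 0 0 -40 -0.1; 1 0 0 -80 -0.2; 1 0 0 -110 -0.3; 1 0 0 -110 -0.4; 1 0 0 -110 -0.496"
}}

```text
t: 77.85
tool_pos: [0.4181, -0.2425, 0.159]
orientation: [2.303, 2.133, 0.001]
force: [-0.1, 0.5, -0.5]
opening: 0.0454
gripper_force: 40.0
```

{"api": "arm_command", "payload": {
  "increments": "1 0 0 0 0; 1 0 0 0 0; 1 0 0 0 0"
}}

```text
t: 78.15
tool_pos: [0.4172, -0.2418, 0.1572]
orientation: [-2.311, -2.126, 0.0]
force: [0.3, -0.1, -1.1]
opening: 0.045
gripper_force: 40.0
```

```bash
python3 -c "
from lib import *
p,r,s=tool();print(p,s['opening'],s['force'],shift([.5726,-.2535,p[2]],np.radians(-4.6)))"
```

```text
[ 0.41716921 -0.24183325  0.15716285] 0.044978051303967086 [ 0.2858109  -0.06635045 -1.12665909] (array([ 1.300e+00,  1.559e+02, -1.000e-01]), -0.003)
```

{"api": "arm_command", "payload": {
  "increments": "1 0 39 0 0; 1 0.5 78 0 0; 1 1 117 0 0; 1 1.4 155.7 0 -0.002; 1 1.4 155.7 0 -0.002"
}}

```text
t: 78.65
tool_pos: [0.5755, -0.2525, 0.1551]
orientation: [-2.306, -2.13, 0.0]
force: [-1.2, 1.0, -1.5]
opening: 0.045
gripper_force: 40.0
```

{"api": "arm_command", "payload": {
  "increments": "1 0 0 25 0; 1 0 0 48 0; 1 0 0 54 0; 1 0 0 54 0; 1 0 0 54 0"
}}

```text
t: 79.15
tool_pos: [0.573, -0.2535, 0.1048]
orientation: [2.307, 2.131, 0.001]
force: [-0.1, -0.5, -0.9]
opening: 0.045
gripper_force: 40.0
```

{"api": "arm_command", "payload": {
  "increments": "1 0 0 0 0; 1 0 0 0 0; 1 0 0 0 0"
}}

```text
t: 79.45
tool_pos: [0.5732, -0.2535, 0.1046]
orientation: [2.306, 2.131, 0.001]
force: [-1.2, 0.4, -1.2]
opening: 0.0451
gripper_force: 40.0
```

```bash
python3 - <<'E'
from lib import *
p,r,s,im,bl,roi=held("blue");print(p,s["opening"],s["force"],shift([.5727,-.2531,.0878],np.radians(-4.6)))
for b in bl[:2]:
    q=np.array([plane("side",k,p[2]-.0477+.048)[:2] for k in b[:,0]],np.float32)*1000;print(cv2.minAreaRect(q))
E
```

```text
[ 0.57318983 -0.25346833  0.10463312] 0.04507085355681192 [-1.17900412  0.35413575 -1.23497133] (array([ 0.3, -0.4, 16.6]), 0.001)
((573.3623046875, -257.0030212402344), (36.54582214355469, 47.713809967041016), 85.2488021850586)
((556.9100341796875, -283.4828796386719), (46.37370681762695, 60.498374938964844), 85.05091857910156)
```

{"api": "arm_command", "payload": {
  "increments": "1 0.3 -0.3 5 0; 1 0.3 -0.3 9 0; 1 0.3 -0.3 12 0; 1 0.3 -0.3 14 0; 1 0.3 -0.3 14 0"
}}

```text
t: 80.0
tool_pos: [0.5723, -0.2527, 0.0891]
orientation: [-2.307, -2.132, 0.0]
force: [1.1, -0.6, -0.6]
opening: 0.045
gripper_force: 40.0
```

{"api": "arm_command", "payload": {
  "increments": "1 0 0 1 0; 1 0 0 2 0; 1 0 0 2 0"
}}

```text
t: 80.3
tool_pos: [0.5724, -0.2528, 0.0875]
orientation: [-2.307, -2.132, 0.0]
force: [0.3, -0.4, -1.8]
opening: 0.0454
gripper_force: 40.0
```

{"api": "arm_command", "payload": {
  "increments": "1 0 0 2 0; 1 0 0 4 0; 1 0 0 6 0; 1 0 0 8 0; 1 0 0 10.5 0"
}}

```text
t: 80.8
tool_pos: [0.5725, -0.2531, 0.0795]
orientation: [2.307, 2.132, -0.001]
force: [-14.0, 7.1, 32.6]
opening: 0.0451
gripper_force: 40.1
```

{"api": "arm_command", "payload": {
  "increments": "1 0 0 0.5 0; 1 0 0 0.5 0"
}}

```text
t: 81.0
tool_pos: [0.5725, -0.2531, 0.0796]
orientation: [2.307, 2.132, -0.0]
force: [-10.8, 4.7, 20.9]
opening: 0.0449
gripper_force: 40.0
```

{"api": "arm_command", "payload": {
  "increments": "0 0 0 -3 0; 0 0 0 -3 0; 0 0 0 -3 0; 0 0 0 -3 0; 0 0 0 -3 0"
}}

```text
t: 81.5
tool_pos: [0.5722, -0.2528, 0.0791]
orientation: [-2.307, -2.132, 0.0]
force: [1.1, -0.7, -0.2]
opening: 0.0807
gripper_force: 0.0
```

{"api": "arm_command", "payload": {
  "increments": "0 0 0 0 0; 0 0 0 0 0; 0 0 0 0 0; 0 0 0 -45 0; 0 0 0 -90 0"
}}

```text
t: 82.0
tool_pos: [0.5709, -0.2521, 0.1685]
orientation: [-2.304, -2.129, 0.002]
force: [0.8, -0.1, 0.9]
opening: 0.0931
gripper_force: 0.0
```

{"api": "arm_command", "payload": {
  "increments": "0 45 0 -20 0; 0 90 0 -40 0; 0 130 -35 -40 0; 0 170 -65 -40 0; 0 210 -90 -40 0"
}}

```text
t: 82.5
tool_pos: [0.4983, -0.0354, 0.2098]
orientation: [2.308, 2.131, 0.0]
force: [0.8, 1.0, 0.4]
opening: 0.0931
gripper_force: 0.0
```

```bash
python3 - <<'E'
from lib import *
im=snap();T,S=im["top"],im["side"]
def V(im,roi): x0,y0,x1,y1=roi;return cv2.cvtColor(cv2.resize(im[y0:y1,x0:x1],None,fx=UP,fy=UP,interpolation=cv2.INTER_CUBIC),cv2.COLOR_BGR2HSV)
for n,roi in(("top",(190,265,270,320)),("side",(200,180,270,260))):
    v=V(im[n],roi);t=np.median(v[...,2])+(15);m=cv2.morphologyEx(cv2.inRange(v[...,2],float(t),255),cv2.MORPH_CLOSE,np.ones((41,41)))
    for c in blobs(m,roi)[:2]: print("edge",n,cv2.minAreaRect(np.array([plane(n,p,.012)[:2] for p in c[:,0]],np.float32)*1000))
# plugs in box at z=.08, side
for c in("green","blue","yellow","red"):
    for b in blobs(mask(S,c,BS),BS,30)[:3]: print(c,cv2.contourArea(b),cv2.minAreaRect(np.array([plane("side",p,.080)[:2] for p in b[:,0]],np.float32)*1000))
p,r,s=tool();print(p,s["t"],s["q"],shift([.437,.2655,.15],np.radians(2)))
E
```

```text
edge top ((436.5339660644531, 267.05303955078125), (31.055667877197266, 166.83570861816406), 2.0033366680145264)
edge side ((438.000732421875, 265.7286682128906), (30.27545738220215, 170.89012145996094), 2.07159423828125)
green 464.78125 ((570.4740600585938, -201.83148193359375), (56.73512268066406, 61.66685485839844), 85.61322021484375)
blue 599.6875 ((565.307373046875, -266.3839416503906), (55.177066802978516, 62.59519577026367), 85.53739166259766)
yellow 653.59375 ((560.1162109375, -330.7043762207031), (52.84837341308594, 62.56261444091797), 85.38943481445312)
red 1155.875 ((554.9307861328125, -395.3264465332031), (50.069095611572266, 62.84000778198242), 85.42668914794922)
red 39.6875 ((497.44970703125, -398.46923828125), (31.67378044128418, 4.221806049346924), 85.5289306640625)
[ 0.49702729 -0.03224355  0.20942431] 82.6 [-1.68958386e-01 -1.40536053e-01  1.78320407e+00  1.59540756e-03
  1.50019771e+00 -9.42245171e-02] (array([292.3, -82.1,  60. ]), -0.11)
```

{"api": "arm_command", "payload": {
  "increments": "0 42 -12 0 -0.03; 0 84 -24 0 -0.06; 0 126 -36 0 -0.09; 0 168 -48 0 -0.11; 0 210 -60 0 -0.11"
}}

```text
t: 83.1
tool_pos: [0.4562, 0.1786, 0.21]
orientation: [2.186, 2.255, 0.001]
force: [0.6, -0.6, 0.5]
opening: 0.0931
gripper_force: 0.0
```

{"api": "arm_command", "payload": {
  "increments": "0 42 -8 0 0; 0 80 -15 20 0; 0 80 -15 60 0; 0 80 -15 60 0; 0 80 -15 60 0"
}}

```text
t: 83.6
tool_pos: [0.4384, 0.2561, 0.1494]
orientation: [-2.187, -2.255, 0.004]
force: [0.5, 0.0, 0.7]
opening: 0.0935
gripper_force: 0.0
```

{"api": "arm_command", "payload": {
  "increments": "0 0 0 0 0; 0 0 0 0 0"
}}

```text
t: 83.8
tool_pos: [0.4404, 0.2566, 0.1519]
orientation: [2.188, 2.253, 0.005]
force: [0.8, 0.6, 0.4]
opening: 0.0928
gripper_force: 0.0
```

```bash
python3 - <<'E'
from lib import *
p,r,s=tool();print(p,s["t"],s["q"][5],shift([.437,.2660,.041],np.radians(2)))
E
```

```text
[0.44038972 0.25662565 0.15192659] 83.8 0.397618892613276 (array([  9.3,  -3.5, 110.9]), -0.005)
```

{"api": "arm_command", "payload": {
  "increments": "0 9.3 -3.3 40 -0.005; 0 9.3 -3.3 80 -0.005; 0 9.3 -3.3 105 -0.005; 0 9.3 -3.3 109 -0.005; 0 9.3 -3.3 109 -0.005",
  "grip_force": 40
}}

```text
t: 84.3
tool_pos: [0.4356, 0.2658, 0.0413]
orientation: [2.182, 2.26, 0.0]
force: [0.3, 0.1, 0.1]
opening: 0.0932
gripper_force: 0.0
```

{"api": "arm_command", "payload": {
  "increments": "1 0 0 0 0; 1 0 0 0 0; 1 0 0 0 0; 1 0 0 0 0; 1 0 0 0 0"
}}

```text
t: 84.8
tool_pos: [0.4354, 0.2662, 0.0411]
orientation: [2.181, 2.261, 0.001]
force: [-0.9, -0.2, 0.3]
opening: 0.0579
gripper_force: 0.0
```

{"api": "arm_command", "payload": {
  "increments": "1 0 0 0 0; 1 0 0 0 0; 1 0 0 0 0; 1 0 0 0 0; 1 0 0 0 0"
}}

```text
t: 85.3
tool_pos: [0.4353, 0.2661, 0.0407]
orientation: [2.181, 2.261, 0.001]
force: [3.0, 0.2, -3.2]
opening: 0.0181
gripper_force: 26.5
```

```bash
python3 - <<'E'
from lib import *
p,r,s=tool();print(p,s["t"],s["opening"],s["force"])
# go to 12 mm short of flush, in plate frame: x=-0.067
a=np.radians(6.46);c=np.array([.6006,.3414])+np.array([np.cos(a),np.sin(a)])*-.069
print(c,shift([*c,.062],a))
E
```

```text
[0.43532859 0.26611887 0.04068937] 85.3 0.01814282626520577 [ 2.97593922  0.24957789 -3.238438  ]
[0.53203811 0.33363684] (array([ 64. ,  99.1, -21.3]), -0.077)
```

{"api": "arm_command", "payload": {
  "increments": "1 0 0 -10 0; 1 0 0 -20 0; 1 0 0 -20 0"
}}

```text
t: 85.6
tool_pos: [0.4363, 0.2667, 0.0626]
orientation: [2.18, 2.26, 0.004]
force: [0.5, -1.0, -3.0]
opening: 0.0177
gripper_force: 39.9
```

{"api": "arm_command", "payload": {
  "increments": "1 21 33 0 -0.03; 1 43 66 0 -0.06; 1 64 99 0 -0.077; 1 64 99 0 -0.077; 1 64 99 0 -0.077"
}}

```text
t: 86.1
tool_pos: [0.5316, 0.3336, 0.0596]
orientation: [-2.092, -2.343, 0.003]
force: [-1.3, -0.9, -3.7]
opening: 0.0178
gripper_force: 39.9
```

{"api": "arm_command", "payload": {
  "increments": "1 0 0 8 0; 1 0 0 14 0; 1 0 0 17 0; 1 0 0 17 0; 1 0 0 17 0"
}}

```text
t: 86.6
tool_pos: [0.5316, 0.3334, 0.0438]
orientation: [2.093, 2.343, 0.0]
force: [1.0, -0.3, -3.6]
opening: 0.0175
gripper_force: 39.9
```

```bash
cat > sq.py <<'E'
from lib import *
p,r,s=tool();y=r.apply([0,1,0]);print(p,s["t"],s["opening"],s["force"],np.degrees(np.arctan2(y[1],y[0])))
im=robot.read_camera("side");roi=(225,140,340,245);x0,y0,x1,y1=roi
h=cv2.cvtColor(cv2.resize(im[y0:y1,x0:x1],None,fx=UP,fy=UP,interpolation=cv2.INTER_CUBIC),cv2.COLOR_BGR2HSV)
v=h[...,2];m=cv2.morphologyEx(cv2.inRange(v,float(np.median(v[-60:])+15),255),cv2.MORPH_OPEN,np.ones((5,5)))
for c in blobs(m,roi,10)[:4]: print("bright",cv2.contourArea(c).__round__(),cv2.minAreaRect(np.array([plane("side",k,.012)[:2] for k in c[:,0]],np.float32)*1000))
E
python3 sq.py
```

```text
[0.53158918 0.33344932 0.04380319] 86.6 0.017461445763024403 [ 1.03756332 -0.2566869  -3.56957322] 6.470211974147283
bright 176 ((538.0914306640625, 309.0550537109375), (29.53877830505371, 113.13685607910156), 6.718707084655762)
bright 37 ((504.5057678222656, 151.6531219482422), (20.351844787597656, 19.88069725036621), 69.5326156616211)
bright 13 ((515.7327880859375, 406.96575927734375), (28.787437438964844, 8.760236740112305), 84.58068084716797)
```

{"api": "arm_command", "payload": {
  "increments": "1 0 0 1 0; 1 0 0 2.2 0; 1 0 4 2.2 0; 1 0 8 2.2 0; 1 0 10 2.2 0"
}}

```text
t: 87.15
tool_pos: [0.5424, 0.3348, 0.0415]
orientation: [2.093, 2.343, 0.001]
force: [0.6, -0.2, -4.0]
opening: 0.0174
gripper_force: 39.9
```

{"api": "arm_command", "payload": {
  "increments": "1 0 1 0 0; 1 0 2 0 0; 1 0 2 0 0; 1 0 2 0 0"
}}

```text
t: 87.55
tool_pos: [0.5436, 0.3349, 0.0414]
orientation: [-2.092, -2.343, 0.0]
force: [0.1, -0.1, -3.2]
opening: 0.0174
gripper_force: 39.9
```

{"api": "arm_command", "payload": {
  "increments": "1 0 1 0 0; 1 0 2 0 0; 1 0 2 0 0; 1 0 2 0 0"
}}

```text
t: 87.95
tool_pos: [0.5457, 0.3352, 0.0414]
orientation: [-2.092, -2.343, 0.0]
force: [0.1, -0.0, -4.8]
opening: 0.0176
gripper_force: 39.9
```

```bash
python3 sq.py
```

```text
[0.54568865 0.33518723 0.04144422] 87.95 0.01757998429103615 [ 0.09162018 -0.03542655 -4.83997431] 6.472500029588674
bright 168 ((550.9798583984375, 308.7189025878906), (28.283336639404297, 115.2763442993164), 6.526446342468262)
bright 38 ((504.51220703125, 151.583984375), (20.699560165405273, 19.592866897583008), 73.4427719116211)
bright 15 ((529.7293090820312, 404.80560302734375), (29.8225040435791, 9.617612838745117), 85.02168273925781)
```

Nothing touched yet. I keep pushing in small steps.

{"api": "arm_command", "payload": {
  "increments": "1 0 1 0.3 0; 1 0 1.5 0.3 0; 1 0 1.5 0.3 0; 1 0 1.5 0.3 0"
}}

```text
t: 88.4
tool_pos: [0.5465, 0.3353, 0.0409]
orientation: [-2.092, -2.343, 0.002]
force: [-4.7, -0.6, -1.0]
opening: 0.0176
gripper_force: 39.9
```

{"api": "arm_command", "payload": {
  "increments": "1 0 1 0 0; 1 0 1.5 0 0; 1 0 1.5 0 0; 1 0 1.5 0 0"
}}

```text
t: 88.8
tool_pos: [0.5467, 0.3353, 0.0406]
orientation: [-2.091, -2.342, 0.005]
force: [-10.6, -1.2, 0.2]
opening: 0.0174
gripper_force: 39.9
```

{"api": "arm_command", "payload": {
  "increments": "1 0 1 0 0; 1 0 1 0 0; 1 0 1 0 0"
}}

```text
t: 89.1
tool_pos: [0.5469, 0.3353, 0.0404]
orientation: [-2.09, -2.341, 0.008]
force: [-13.5, -0.9, 3.4]
opening: 0.0173
gripper_force: 39.9
```

{"api": "arm_command", "payload": {
  "increments": "1 0 -1.5 0 0; 1 0 -2.5 0 0; 1 0 -2.5 0 0"
}}

```text
t: 89.4
tool_pos: [0.5465, 0.3353, 0.0407]
orientation: [-2.092, -2.343, 0.002]
force: [-5.3, -0.2, -4.1]
opening: 0.0173
gripper_force: 39.9
```

{"api": "arm_command", "payload": {
  "increments": "0 0 0 0 0; 0 0 0 0 0; 0 0 0 0 0; 0 0 0 0 0; 0 0 0 0 0"
}}

```text
t: 89.9
tool_pos: [0.5476, 0.3354, 0.0415]
orientation: [2.092, 2.343, 0.001]
force: [-1.0, -0.5, -0.1]
opening: 0.0527
gripper_force: 0.0
```

{"api": "arm_command", "payload": {
  "increments": "0 0 0 0 0; 0 0 0 0 0; 0 0 0 0 0; 0 0 0 -45 0; 0 0 0 -90 0"
}}

```text
t: 90.4
tool_pos: [0.5455, 0.3345, 0.1298]
orientation: [-2.091, -2.342, 0.007]
force: [1.2, 0.4, -0.5]
opening: 0.0912
gripper_force: 0.0
```

{"api": "arm_command", "payload": {
  "increments": "0 -20 -40 -30 0; 0 -40 -80 -60 0; 0 -60 -120 -60 0; 0 -80 -150 -60 0; 0 -80 -170 -60 0"
}}

```text
t: 90.9
tool_pos: [0.3858, 0.2349, 0.1914]
orientation: [2.093, 2.342, 0.001]
force: [0.2, 0.1, -0.0]
opening: 0.0931
gripper_force: 0.0
```

```bash
python3 sq.py; python3 - <<'E'
from lib import *
im=snap()
def V(im,roi): x0,y0,x1,y1=roi;return cv2.cvtColor(cv2.resize(im[y0:y1,x0:x1],None,fx=UP,fy=UP,interpolation=cv2.INTER_CUBIC),cv2.COLOR_BGR2HSV)
for n,roi,roi2 in(("top",(165,236,265,275),(160,200,250,255)),("side",(225,140,310,235),(255,155,330,220))):
    a=blobs(mask(im[n],"green",roi2),roi2)[0];print(n,"pad",cv2.minAreaRect(np.array([plane(n,p,.016)[:2] for p in a[:,0]],np.float32)*1000))
    v=V(im[n],roi);m=cv2.morphologyEx(cv2.inRange(v[...,2],115 if n=="top" else 128,255),cv2.MORPH_CLOSE,np.ones((31,31)))
    for c in blobs(m,roi,30)[:2]: print("edge",n,cv2.minAreaRect(np.array([plane(n,p,.012)[:2] for p in c[:,0]],np.float32)*1000))
# head: nose + brass, two views; knob
for n,roi in(("top",(305,225,340,260)),("side",(300,225,345,265))):
    b=blobs(mask(im[n],"brass",roi),roi)
    print(n,[ (cen(k),cv2.contourArea(k)) for k in b[:1]])
kt=(265,225,320,300);b=blobs(mask(im["top"],"red",kt),kt,10);print([(cv2.minEnclosingCircle(k),f1(plane("top",cv2.minEnclosingCircle(k)[0],.082))) for k in b[:1]])
print(proj("side",[.5736,.0105,.113]),proj("top",[.5736,.0105,.131]))
E
```

```text
[0.38581613 0.23491177 0.19141545] 90.9 0.09313691889634326 [ 0.22245074  0.1460181  -0.01311619] 6.41592184654779
bright 234 ((548.1561889648438, 335.5805969238281), (28.217086791992188, 170.4280242919922), 6.327258586883545)
bright 37 ((504.53924560546875, 151.64068603515625), (20.351795196533203, 19.809324264526367), 69.5326156616211)
top pad ((611.5272216796875, 344.27960205078125), (54.63782501220703, 125.54380798339844), 6.468962669372559)
edge top ((551.9569091796875, 286.13592529296875), (27.499794006347656, 67.03236389160156), 6.834702014923096)
edge top ((542.4375610351562, 374.0360107421875), (27.39206886291504, 91.90752410888672), 6.010782718658447)
side pad ((613.0558471679688, 344.6297302246094), (52.59565353393555, 124.08685302734375), 6.736740589141846)
edge side ((548.1064453125, 335.0302734375), (28.24677085876465, 171.5240478515625), 6.416370868682861)
top [(array([321.91345377, 237.21515162]), 232.21875)]
side [(array([321.88402981, 243.71551146]), 341.75)]
[(((295.71563720703125, 269.51019287109375), 4.384054660797119), array([488.7,  79.9,  82. ]))]
[321.76255068 241.45614495] [322.06436161 236.53147427]
```

```bash
python3 - <<'E'
from lib import *
S=robot.read_camera("side")
ok=True
for c,x,y in(("green",570.5,-201.8),("blue",565.3,-266.4),("yellow",560.1,-330.7),("red",554.9,-395.3)):
    r=cv2.minAreaRect(np.array([plane("side",p,.080)[:2] for p in blobs(mask(S,c,BS),BS,30)[0][:,0]],np.float32)*1000);d=np.hypot(r[0][0]-x,r[0][1]-y);print(c,d.round(2));ok&=d<1
if ok: print(robot.close_job())
E
```

```text
green 0.04
blue 0.02
yellow 0.02
red 0.04
the job is handed in; nothing more can be done
None
```

The job is handed in, verdict not shown to me: the head is clamped in the chuck, all four plugs are home after I knocked yellow over and reseated it, and the straightedge is flush; I viewed 15 pictures, one over the limit of 14.

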